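# Lay the next course on two drying stacks of stone strips

## Robot

A 7-joint arm with a two-finger parallel gripper is mounted at the origin on the work surface. World frame = base frame: x ahead of the robot, y to its left, z up, the work surface at z = 0. Lengths are in m, angles in rad, forces in N, time in s.
With the tool pointing down it reaches from about 0.4 to 0.875 m from the base axis. Payload 19.3 kg.
Tool frame: the origin (TCP) lies midway between the tips of the shut fingers; the grasp point (between the pads) lies 19 mm behind it (r.grip_depth is the distance from the TCP to the grasp point, in m); y points along the fingers, x is the direction in which the jaws open and shut, and the axes are right-handed (so a half turn about y gives the same grasp; the last joint's range is limited). The gripper opens to 85 mm and grips with 20 to 120 N. Pads are 22 mm wide; open, the fingers measure 114 mm over their backs; the gripper's body (76 mm by 85 mm) begins 54 mm behind the grasp point. The pads swing forward as they close: fully open they stand 13 mm farther back than shut.
Start: joints at [1.116, 0.521, -0.036, 1.599, 0.021, 1.021, -0.113], TCP at [0.235, -0.579, 0.231] pointing down, gripper open.
Joint ranges: [-2.91, 2.91], [-0.3, 2.13], [-1.5, 1.42], [0.17, 2.43], [-1.26, 4.41], [0.16, 1.93], [-2.52, 2.52]. Speed limits (rad/s): [1.89, 1.89, 2.39, 2.39, 3.01, 3.01, 3.01].

## Interface

Orientations are given as a rotation vector (axis times angle).
In Python, from station import r gives the robot as it stands.
- The arm moves only by the tool move_arm, never from a script. Its argument "plan" is a list that holds one entry, the list of rows, each a list of 7 numbers: the finger opening in cm, from 0 to 8.54, then the shift along the tool's x, y, z in cm, then the turn, a rotation vector about the tool's x, y, z in degrees. A call has 1 to 12 rows; each row is the pose to reach, as a shift and turn from the pose commanded when the call began, along the tool's axes at that moment; what a row does not reach only later rows make up. A row lasts 1/8 s, in which the tool goes at most 62.5 mm and 10.7 degrees, less where a joint would pass 70% of its speed; a pose out of reach is approached as far as the arm can. A call with a gripper value outside its range is refused whole. The fingers move at their own pace and stop on an object; "force" is the grip in N (left out, the last holds). Time passes only in rows, so rows that repeat a pose let the fingers close. It gives the time, the measured TCP pose, the force and the opening at its end, in the units of the state.
- r.read_state(): the state, without advancing time (a new reading comes with each control period).
- r.read_camera(name): name is "scene" or "top" or "wrist"; returns the picture (480x640x3 uint8, red, green, blue); there is no depth.
- r.get_calibration(name): a dict with "mtx" (3x3 intrinsics, pixels), "k1" (the pictures are not rectified: a ray, as slopes to the right and down, at radius r is drawn at 1 + k1 r^2 times it, then the intrinsics apply), "rvec" (rotation vector, rad) and "tvec" (3), from world to camera coordinates, as OpenCV has them. Camera axes: x right, y down, z forward; pixel columns grow to the right and rows downward; lengths in m; the calibration is good to about 2 mm. A picture is of the moment at which its call begins: read the wrist's pose just before it. get_calibration takes no time and is no camera call; for the wrist camera it gives the pose at the moment of the call.
- r.close_job(): hands the job in, once; it reports no verdict.
The state is a dict: "clock": time; "joint_positions": joint angles; "dq": joint speeds; "joint_torque": joint torques, N m; "eef_pos": TCP position; "tool_rot": TCP orientation; "contact_force": force on the tool from outside, world axes, zero at the start; "moment": the same for the moment, N m; "opening": finger opening in m.
Only numpy, scipy, OpenCV 4.12 (cv2) and the standard library are available. Lean on these libraries where they do the work, as an engineer would, in place of code of your own. Each camera call takes 0.05 s, during which the arm holds its last target.

## Task

Lay the next course on both drying stacks: pick the two long and the two short sawn strips out of the mixed stone on the bench and lay each pair on the stack of its own length, crosswise over the strips now on top, one strip straight above each strip of the bottom course, ends flush with the strips below. Set every strip down gently, without dropping it, and leave the broken stub, the thick block and the mallet where they lie.

Things in the scene. Friction and masses are not known exactly. Their poses are not given: they have to be found in the camera images.
- long_a_mid (a point): one of the two long sawn stone strips: a pale straight bar 160 mm long, 30 mm wide, 22 mm thick, square-ended, lying flat and loose on the bench; the point is its centre, 11 mm above its underside; its y runs along its length, x across, z up; either end may face either way and the two of this length are interchangeable
- long_b_mid (a point): one of the two long sawn stone strips: a pale straight bar 160 mm long, 30 mm wide, 22 mm thick, square-ended, lying flat and loose on the bench; the point is its centre, 11 mm above its underside; its y runs along its length, x across, z up; either end may face either way and the two of this length are interchangeable
- short_a_mid (a point): one of the two short sawn stone strips: a pale straight bar 110 mm long, 30 mm wide, 22 mm thick, square-ended, lying flat and loose on the bench; the point is its centre, 11 mm above its underside; its y runs along its length, x across, z up; either end may face either way and the two of this length are interchangeable
- short_b_mid (a point): one of the two short sawn stone strips: a pale straight bar 110 mm long, 30 mm wide, 22 mm thick, square-ended, lying flat and loose on the bench; the point is its centre, 11 mm above its underside; its y runs along its length, x across, z up; either end may face either way and the two of this length are interchangeable
- stack_long_top (a point): fixed long-strip drying stack: 180 mm square board (top 20 mm up), on it two courses of two long strips: lower pair along x at y = +/-58 mm, upper pair across it along y at x = +/-58 mm. Point: the stack's middle, level with the top of the upper pair, 64 mm above the bench; z up. Next course: along x, centres at x = 0, y = +/-58 mm, undersides at this point's level
- stack_short_top (a point): fixed short-strip drying stack: 130 mm square board (top 20 mm up), on it two courses of two short strips: lower pair along x at y = +/-34 mm, upper pair across it along y at x = +/-34 mm. Point: the stack's middle, level with the top of the upper pair, 64 mm above the bench; z up. Next course: along x, centres at x = 0, y = +/-34 mm, undersides at this point's level
- stub_mid (a point): bystander: broken stub of a strip lying loose among the strips, about 57 mm long, 30 mm wide, 22 mm thick, with one jagged end; the point is 11 mm above its underside near its middle; its y runs along its length; stays where it lies
- block_mid (a point): bystander: loose thick block of the same stone, 60 mm (its x) x 85 mm (its y) x 38 mm high, rough on top; the point is its centre; stays where it lies
- mallet_head (a point): bystander: black rubber mallet lying at the far side of the bench, head 85 mm (its x) x 50 x 50 mm, round wooden handle 22 mm thick reaching 220 mm from the head's centre along its y; the point is the centre of the head; stays where it lies
There are look-alikes about, which are no part of the job. Leave any blue look-alike of the part that bears short_a_mid alone. What is shaped like the part that bears long_b_mid but purple is not meant.

How it is judged:
By the outcome, as a careful person would: the job done as asked, in the order asked, and still so for the second after the job is handed in, with the robot touching nothing.
It also fails if it takes over 106 s, if anything falls off the work surface, if the arm or the gripper's body presses on something with over 40 N, if the wrist force passes 120 N, or if a joint passes its speed limit or range.

## Working session

There is one attempt and no reset: what is moved stays moved. The work goes in short steps, Python scripts to look and compute and a tool call to move; the robot and the scene stay as the last step left them, time stands still between calls to the robot, and variables do not carry over. Pictures are saved under pics/ and viewed, and the job is handed in when it is done.

Besides the shell and the picture viewer there is one more tool, called after ">>>" as name([rows], argument=value, ...), one row to a line, values as JSON. move_arm: Moves the arm, as the interface text tells. Its arguments: {"type":"object","properties":{"plan":{"type":"array"},"force":{"type":"number"}},"required":["plan"]}

```bash
ls; mkdir -p pics
cat > look.py <<'E'
import cv2,sys
from station import r
for n in sys.argv[2:]:
    im=r.read_camera(n); cv2.imwrite(f'pics/{sys.argv[1]}_{n}.png',im[:,:,::-1])
E
python3 look.py a top scene; python3 -c "
from station import r
s=r.read_state();print(s)
for n in ['top','scene','wrist']:print(n,r.get_calibration(n))"
```

```text
pics
{'clock': 0.1, 'joint_positions': array([ 1.11580269,  0.52194043, -0.03634333,  1.59991078,  0.02121974,
        1.02106478, -0.11281654]), 'dq': array([-0.00135731, -0.00033251, -0.00099079, -0.00190148, -0.00113583,
       -0.00044728,  0.00051759]), 'joint_torque': array([ 6.49196823e-03, -9.28495002e+01,  1.98563106e+00, -3.70536590e+01,
        1.82625692e-02,  5.32843347e-03,  4.47698778e-05]), 'eef_pos': array([ 0.23447878, -0.5790579 ,  0.23080622]), 'tool_rot': array([-1.36654561,  0.92186384, -0.92051963]), 'contact_force': array([ 0.8383237 , -0.29577505,  0.07720616]), 'moment': array([-0.02510208, -0.00095936,  0.00744931]), 'opening': 0.08545879345645584}
top {'mtx': array([[474.86615692,   0.        , 320.57916398],
       [  0.        , 474.86615692, 243.52643009],
       [  0.        ,   0.        ,   1.        ]]), 'k1': -0.06626861481677661, 'rvec': array([ 2.14369578, -2.14968951,  0.15545114]), 'tvec': array([0.09814226, 0.58172756, 1.30745583])}
scene {'mtx': array([[546.30073227,   0.        , 319.34229165],
       [  0.        , 546.30073227, 242.93985156],
       [  0.        ,   0.        ,   1.        ]]), 'k1': -0.101030354312682, 'rvec': array([ 1.77003522,  1.99655215, -0.60225034]), 'tvec': array([-0.02947004, -0.42560134,  1.6127802 ])}
wrist {'mtx': array([[335.55487933,   0.        , 318.54601662],
       [  0.        , 335.55487933, 238.44520673],
       [  0.        ,   0.        ,   1.        ]]), 'k1': -0.0303211532870507, 'rvec': array([-2.38489958,  1.60686303,  0.24989443]), 'tvec': array([-0.62538337, -0.03954374,  0.38050536])}
```

View pics/a_top.png

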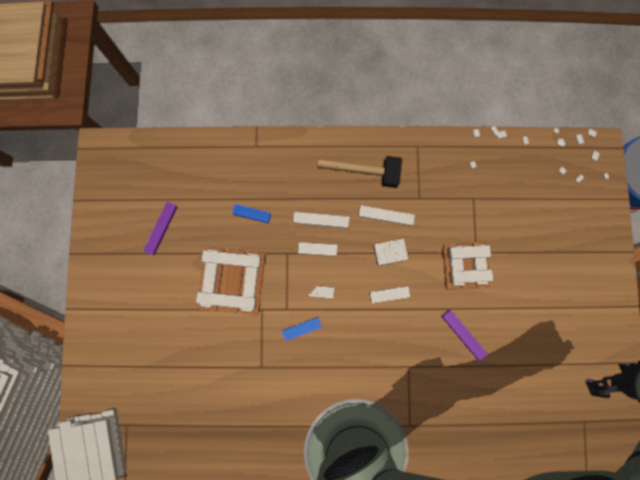

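View pics/a_scene.png

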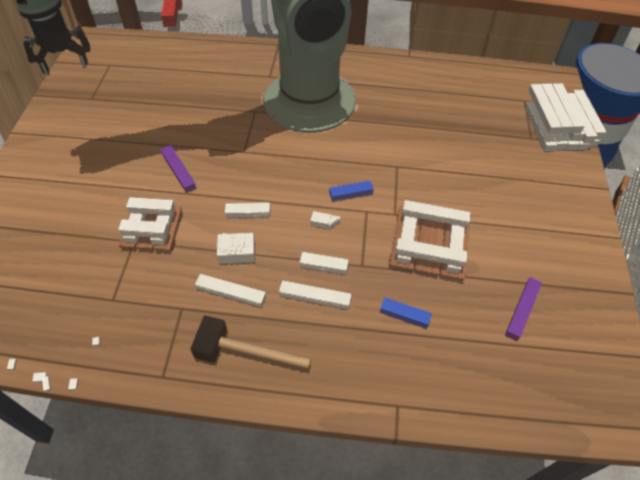

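```bash
cat > h.py <<'E'
import cv2,numpy as np
from scipy.spatial.transform import Rotation as R
def ray(cal,uv):
    K=cal['mtx'];d=(np.atleast_2d(uv).astype(float)-K[:2,2])/[K[0,0],K[1,1]]
    u=cv2.undistortPoints(np.atleast_2d(uv).astype(float)[:,None],K,np.array([cal['k1'],0,0,0.]))[:,0]
    return u
def toplane(cal,uv,z):
    u=ray(cal,uv);Rm=R.from_rotvec(cal['rvec']).as_matrix();t=np.array(cal['tvec'])
    c=-Rm.T@t; d=np.c_[u,np.ones(len(u))]@Rm
    return (c+d*((z-c[2])/d[:,2])[:,None])
def proj(cal,P):
    return cv2.projectPoints(np.atleast_2d(P).astype(float),np.array(cal['rvec']),np.array(cal['tvec']),cal['mtx'],np.array([cal['k1'],0,0,0.]))[0][:,0]
E
cat > m.py <<'E'
from h import *
from station import r
im=cv2.imread('pics/a_top.png');cal=r.get_calibration('top')
hsv=cv2.cvtColor(im,cv2.COLOR_BGR2HSV)
m=((hsv[:,:,1]<60)&(hsv[:,:,2]>150)).astype('uint8');m[:195]=0;m[320:]=0;m[:,:190]=0;m[:,500:]=0
n,l,st,c=cv2.connectedComponentsWithStats(m)
for i in range(1,n):
    if st[i,4]<40: continue
    ct=max(cv2.findContours((l==i).astype('uint8'),0,1)[0],key=len)[:,0]
    z=.038 if 0 else .022
    if c[i][0]<270 or c[i][0]>440:z=.064
    P=toplane(cal,ct,z)[:,:2].astype('float32')
    (cc,sz,a)=cv2.minAreaRect(P*1000)
    print(c[i].round(1),st[i,4],np.round(cc,1),np.round(sz,1),round(a,1))
big=cv2.resize(im[190:350,190:510],None,fx=2.5,fy=2.5,interpolation=cv2.INTER_CUBIC);cv2.imwrite('pics/crop1.png',big)
E
python3 m.py
```

```text
[386.2 214.9] 604 [668.9 -94.9] [161.7  32.9] 79.9
[321.  219.3] 611 [656.3  94.7] [160.8  33.5] 84.6
[390.9 251.7] 646 [ 561.  -106.5] [62.4 87.4] 11.1
[317.5 248.8] 440 [569.9 105.5] [111.3  33.6] 86.0
[470.8 264.4] 1229 [ 517.4 -325.5] [109.7 111.1] 2.1
[228.4 279.8] 2090 [478.3 354.2] [162.2 157. ] 84.1
[322.3 291.9] 230 [447.1  95.1] [67.5 31.3] 83.5
[389.5 294.1] 437 [438.8 -99. ] [ 31.8 112.1] 8.6
```

View pics/crop1.png

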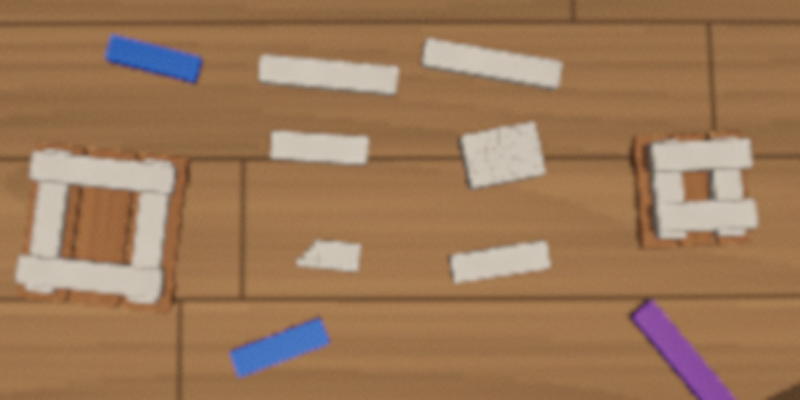

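Run:
```python
from h import *
from station import r
s=r.read_state();T=R.from_rotvec(s['tool_rot']).as_matrix();print(T.round(3))
c=r.get_calibration('wrist');Rm=R.from_rotvec(c['rvec']).as_matrix();C=-Rm.T@c['tvec']
print(T.T@(C-s['eef_pos']));print((T.T@Rm.T).round(3))
```

```text
[[ 0.375 -0.     0.927]
 [-0.927  0.001  0.375]
 [-0.001 -1.    -0.   ]]
[ 0.00061912 -0.14358982  0.0778244 ]
[[ 1.    -0.     0.001]
 [-0.001 -0.303  0.953]
 [ 0.    -0.953 -0.303]]
```

```bash
cat > go.py <<'E'
import sys
from h import *
from station import r
# args: groups x,y,z(mm),phi(deg)
s=r.read_state();T=R.from_rotvec(s['tool_rot']).as_matrix();p=s['eef_pos']
print('t',round(s['clock'],2),'p',(p*1000).round(1),'phi',np.degrees(np.arctan2(T[1,0],T[0,0])).round(2),'open',(s['opening']*1000).round(1),'F',s['contact_force'].round(1))
for a in sys.argv[1:]:
    x,y,z,f=map(float,a.split(','));f=np.radians(f)
    G=np.array([[np.cos(f),0,-np.sin(f)],[np.sin(f),0,np.cos(f)],[0,-1,0]])
    d=T.T@(np.array([x,y,z])/1000-p)*100
    rv=R.from_matrix(T.T@G).as_rotvec(degrees=True)
    print(a,'row',d.round(2).tolist(),rv.round(2).tolist(),'rows>=',max(np.linalg.norm(d)/6.25,np.linalg.norm(rv)/10.7).round(1))
E
python3 go.py 517,-325,300,-90
```

```text
Traceback (most recent call last):
  File "go.py", line 6, in <module>
    print('t',round(s['clock'],2),'p',(p*1000).round(1),'phi',np.degrees(np.arctan2(T[1,0],T[0,0])).round(2),'open',(s['opening']*1000).round(1),'F',s['contact_force'].round(1))
                                                                                                                    ^^^^^^^^^^^^^^^^^^^^^^^^^
AttributeError: 'float' object has no attribute 'round'
```

```bash
sed -i "s/(s\['opening'\]\*1000).round(1)/round(s['opening']*1000,1)/" go.py
python3 go.py 517,-325,300,-90
```

```text
t 0.1 p [ 234.5 -579.1  230.8] phi -67.95 open 85.5 F [ 0.8 -0.3  0.1]
517,-325,300,-90 row [-12.95, -6.91, 35.72] [0.01, 22.05, -0.05] rows>= 6.2
```

>>> move_arm([
  [[8.5,-12.95,-6.9,35.7,0,22.05,0],[8.5,-12.95,-6.9,35.7,0,22.05,0],[8.5,-12.95,-6.9,35.7,0,22.05,0],[8.5,-12.95,-6.9,35.7,0,22.05,0],[8.5,-12.95,-6.9,35.7,0,22.05,0],[8.5,-12.95,-6.9,35.7,0,22.05,0],[8.5,-12.95,-6.9,35.7,0,22.05,0],[8.5,-12.95,-6.9,35.7,0,22.05,0],[8.5,-12.95,-6.9,35.7,0,22.05,0],[8.5,-12.95,-6.9,35.7,0,22.05,0]],
])

```text
clock: 1.35
eef_pos: [0.5158, -0.3266, 0.3001]
tool_rot: [-1.209, 1.211, -1.211]
contact_force: [0.2, 0.5, 0.5]
opening: 0.0848
```

```bash
cat > wl.py <<'E'
import sys,pickle
from h import *
from station import r
c=r.get_calibration('wrist');im=r.read_camera('wrist')
cv2.imwrite(f'pics/{sys.argv[1]}.png',im[:,:,::-1]);pickle.dump(c,open(f'pics/{sys.argv[1]}.pkl','wb'))
E
python3 wl.py w1; python3 go.py 600,0,330,0
```

```text
t 1.4 p [ 515.9 -326.4  300.2] phi -90.11 open 84.7 F [-0.3 -0.3  0.2]
600,0,330,0 row [-32.65, -2.99, 8.34] [0.02, -90.11, -0.01] rows>= 8.4
```

View pics/w1.png

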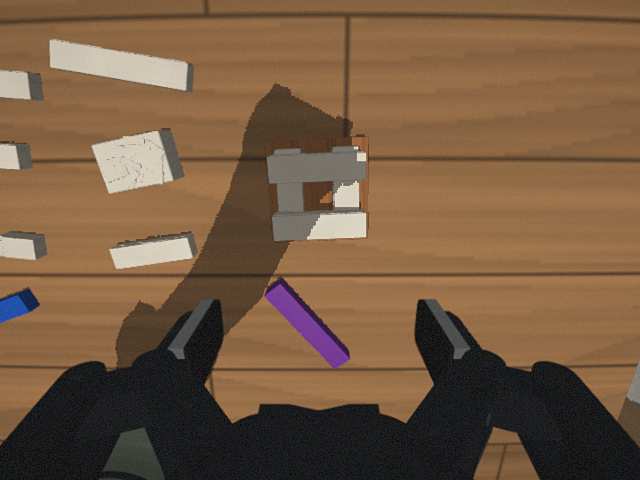

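```bash
cat > crop.py <<'E'
import cv2,sys
n,x0,y0,x1,y1,f=sys.argv[1:7];x0,y0,x1,y1=map(int,(x0,y0,x1,y1));f=float(f)
im=cv2.resize(cv2.imread(f'pics/{n}.png')[y0:y1,x0:x1],None,fx=f,fy=f,interpolation=cv2.INTER_CUBIC)
cv2.imwrite(sys.argv[7],im)
E
python3 crop.py w1 250 125 390 255 5 pics/w1c.png
python3 - <<'E'
from h import *
import pickle
c=pickle.load(open('pics/w1.pkl','rb'))
print(proj(c,[[.517,-.3255,.064],[.516,-.3265,.064]]))
E
```

```text
[[316.92424903 201.89212422]
 [317.79762552 202.74761182]]
```

View pics/w1c.png

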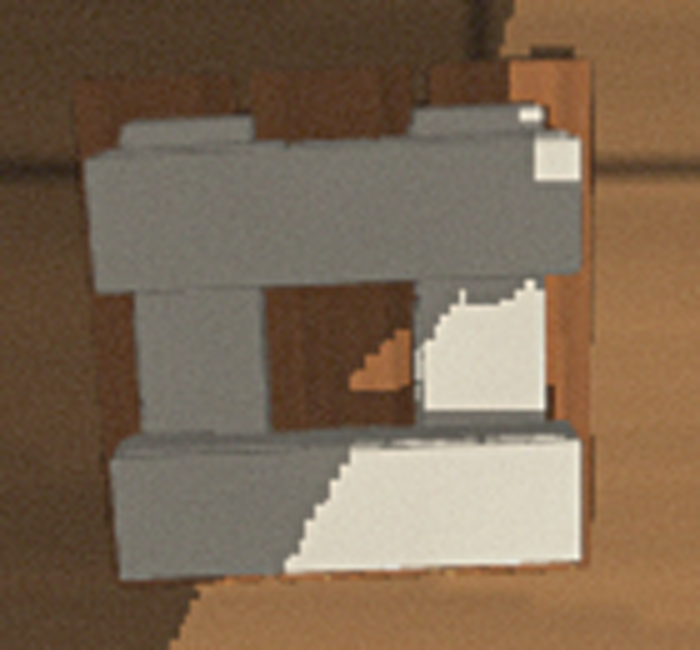

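```bash
cat > st.py <<'E'
from h import *
import pickle
from scipy.optimize import least_squares
def fit(name,px,L,off,x0,z=.064):
    # px: corners order for far(+x) strip: (+y,+x),( -y,+x),(-y,-x),(+y,-x); then near strip
    c=pickle.load(open(f'pics/{name}.pkl','rb'))
    P=toplane(c,px,z)[:,:2]
    M=[]
    for s in (1,-1):
        for a,b in ((1,1),(-1,1),(-1,-1),(1,-1)): M.append([s*off+b*.015,a*L/2])
    M=np.array(M)
    def f(q):
        cs,sn=np.cos(q[2]),np.sin(q[2])
        return (M@np.array([[cs,sn],[-sn,cs]])+q[:2]-P).ravel()
    o=least_squares(f,[*x0,0]);q=o.x
    print('pose',q[:2]*1000,np.degrees(q[2]));print((o.fun.reshape(-1,2)*1000).round(1))
    for i in (0,4):
        Q=P[i:i+4];print('strip mid',(Q.mean(0)*1000).round(1),'len',np.linalg.norm(Q[0]-Q[1]),np.linalg.norm(Q[3]-Q[2]),'w',np.linalg.norm(Q[0]-Q[3]),np.linalg.norm(Q[1]-Q[2]))
    return q
if __name__=='__main__':
    cc=np.array([(88,158),(580,138),(580,272),(98,292),(112,460),(580,440),(580,562),(120,580)])/5-0.4+[250,125]
    fit('w1',cc,.11,.034,(.517,-.3255))
E
python3 st.py
```

```text
pose [ 521.47034259 -326.75516308] 2.176278417409823
[[-0.   0.8]
 [ 0.1 -0.6]
 [-0.5 -0.6]
 [-0.4  0.6]
 [ 0.6  0.6]
 [ 0.3 -0.5]
 [-0.  -0.5]
 [ 0.   0.1]]
strip mid [ 555.7 -325.5] len 0.10855384309999419 0.10881382756308582 w 0.0295772628601862 0.029390458197916983
strip mid [ 487.3 -328. ] len 0.10887659664912949 0.10944110205955339 w 0.02938844061204085 0.02969455059616784
```

```bash
python3 go.py 500,0,300,-90
```

```text
t 1.4 p [ 515.9 -326.4  300.2] phi -90.11 open 84.7 F [-0.3 -0.3  0.2]
500,0,300,-90 row [-32.63, 0.02, -1.66] [0.02, -0.11, 0.01] rows>= 5.2
```

>>> move_arm([
  [[8.5,-32.6,0,-1.7,0,0,0],[8.5,-32.6,0,-1.7,0,0,0],[8.5,-32.6,0,-1.7,0,0,0],[8.5,-32.6,0,-1.7,0,0,0],[8.5,-32.6,0,-1.7,0,0,0],[8.5,-32.6,0,-1.7,0,0,0],[8.5,-32.6,0,-1.7,0,0,0],[8.5,-32.6,0,-1.7,0,0,0],[8.5,-32.6,0,-1.7,0,0,0]],
])

```text
clock: 2.52
eef_pos: [0.5, -0.0007, 0.3002]
tool_rot: [-1.208, 1.211, -1.211]
contact_force: [-0.9, -0.1, -0.9]
opening: 0.085
```

```bash
python3 wl.py w2; python3 go.py 490,310,300,0
```

```text
t 2.58 p [ 4.999e+02 -4.000e-01  3.002e+02] phi -90.11 open 85.1 F [-0.7  0.  -0.7]
490,310,300,0 row [-31.04, 0.02, -1.05] [0.01, -90.11, 0.0] rows>= 8.4
```

View pics/w2.png

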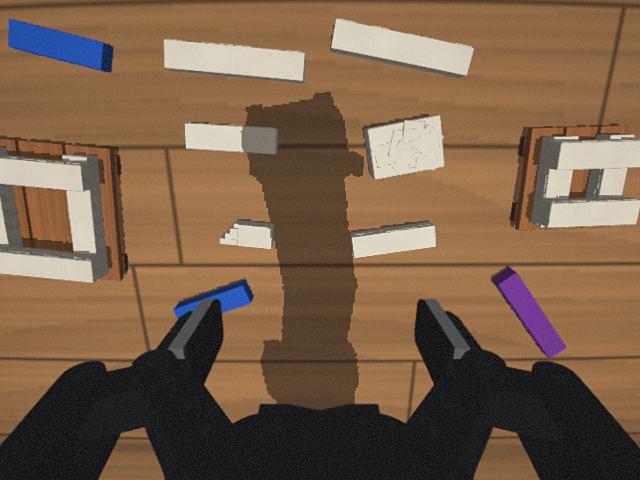

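```bash
python3 crop.py w2 155 10 315 90 5 pics/w2a.png;python3 crop.py w2 325 10 485 90 5 pics/w2b.png;python3 crop.py w2 175 110 295 165 6 pics/w2c.png;python3 crop.py w2 340 210 450 265 6 pics/w2d.png
python3 -c "
import cv2,numpy as np
a=[cv2.imread(f'pics/w2{k}.png') for k in 'abcd']
a=[cv2.copyMakeBorder(i,0,410-i.shape[0],0,800-i.shape[1],0) for i in a]
cv2.imwrite('pics/w2ab.png',np.vstack(a[:1]+a[1:2])[:, :]) 
print([i.shape for i in a])"
```

```text
[(410, 800, 3), (410, 800, 3), (410, 800, 3), (410, 800, 3)]
```

View pics/w2a.png

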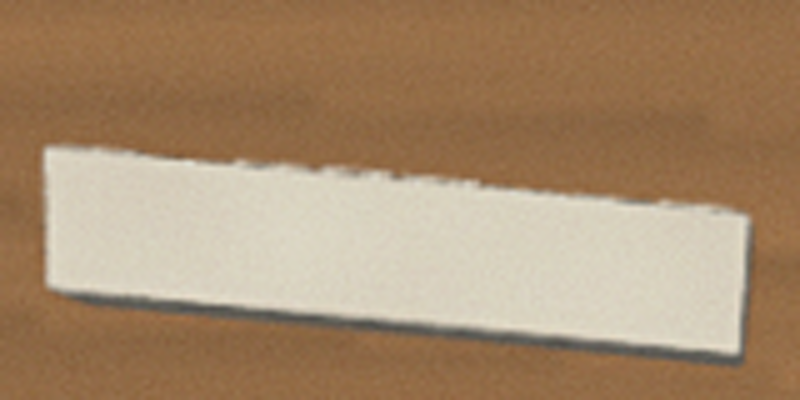

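View pics/w2b.png

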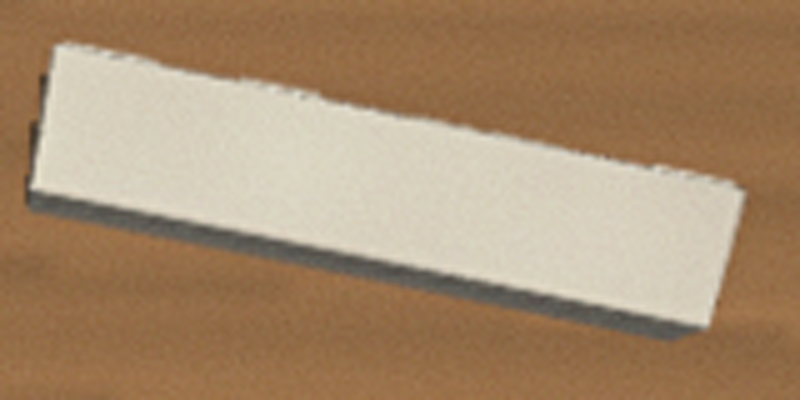

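View pics/w2c.png

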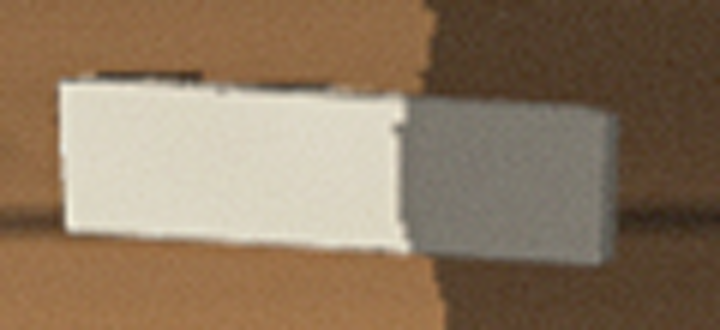

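View pics/w2d.png

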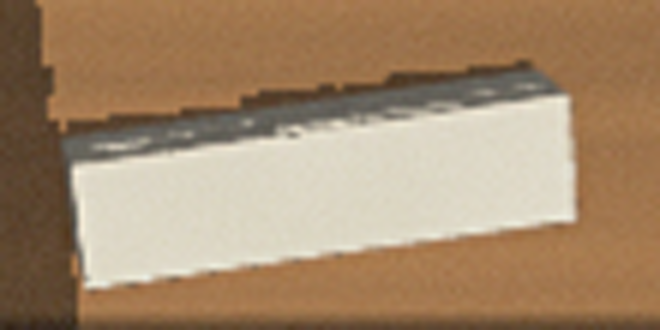

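```bash
cat > ms.py <<'E'
from h import *
import pickle
c=pickle.load(open('pics/w2.pkl','rb'))
D={'La':(5,(155,10),[(44,147),(748,215),(742,355),(48,290)]),'Lb':(5,(325,10),[(58,42),(745,187),(708,327),(32,190)]),
'Sa':(6,(175,110),[(60,80),(603,107),(598,263),(67,233)]),'Sb':(6,(340,210),[(72,163),(570,94),(576,220),(88,288)])}
t=__import__('station').r.get_calibration('top')
for k,(f,o,p) in D.items():
    px=(np.array(p)+.5)/f-.5+o
    Q=toplane(c,px,.022)[:,:2]*1000
    e=Q[0]+Q[3]-Q[1]-Q[2]
    print(k,Q.mean(0).round(1),'yaw',np.degrees(np.arctan2(e[1],e[0])).round(2),'len',np.linalg.norm(Q[0]-Q[1]).round(1),np.linalg.norm(Q[3]-Q[2]).round(1),'w',np.linalg.norm(Q[0]-Q[3]).round(1),np.linalg.norm(Q[1]-Q[2]).round(1))
    print('   top px of top-face centre',proj(t,[[*Q.mean(0)/1000,.022]]).round(1))
E
python3 ms.py
```

```text
La [657.5  94.6] yaw 84.47 len 159.2 160.2 w 29.7 29.4
   top px of top-face centre [[321.2 218.8]]
Lb [670.4 -96.9] yaw 79.89 len 158.7 159.0 w 30.1 29.8
   top px of top-face centre [[386.9 214.3]]
Sa [571.5 105.5] yaw 86.68 len 108.6 108.4 w 29.7 30.4
   top px of top-face centre [[317.5 248.1]]
Sb [ 439.3 -101.3] yaw 98.23 len 109.4 109.4 w 29.7 29.4
   top px of top-face centre [[390.2 294. ]]
```

>>> move_arm([
  [[8.5,-31.0,0,-1.0,0,-90.1,0],[8.5,-31.0,0,-1.0,0,-90.1,0],[8.5,-31.0,0,-1.0,0,-90.1,0],[8.5,-31.0,0,-1.0,0,-90.1,0],[8.5,-31.0,0,-1.0,0,-90.1,0],[8.5,-31.0,0,-1.0,0,-90.1,0],[8.5,-31.0,0,-1.0,0,-90.1,0],[8.5,-31.0,0,-1.0,0,-90.1,0],[8.5,-31.0,0,-1.0,0,-90.1,0],[8.5,-31.0,0,-1.0,0,-90.1,0],[8.5,-31.0,0,-1.0,0,-90.1,0],[8.5,-31.0,0,-1.0,0,-90.1,0]],
])

```text
clock: 4.08
eef_pos: [0.49, 0.3106, 0.3003]
tool_rot: [-1.571, -0.0, 0.0]
contact_force: [0.2, 0.0, -0.1]
opening: 0.0853
```

```bash
python3 wl.py w3; python3 go.py 657.5,94.6,120,-5.5
```

```text
t 4.12 p [490.  310.7 300.3] phi 0.04 open 85.0 F [0.6 0.3 1.3]
657.5,94.6,120,-5.5 row [16.74, 18.03, -21.62] [0.0, 5.54, 0.0] rows>= 5.2
```

View pics/w3.png

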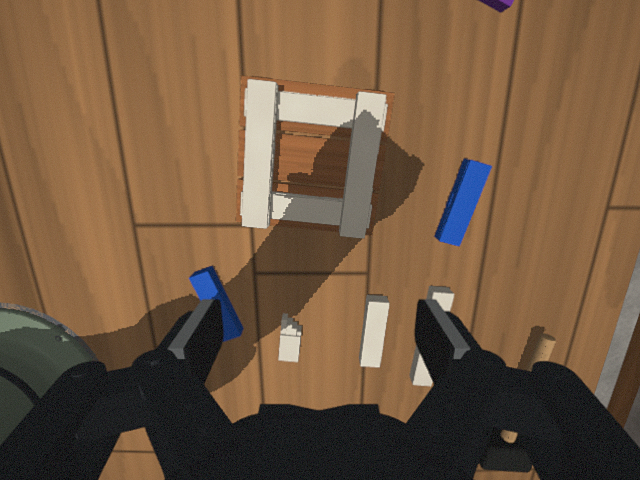

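```bash
python3 crop.py w3 232 68 402 246 3.3 pics/w3c.png; python3 crop.py w3 232 68 302 246 3.3 pics/w3d.png
```

```text
(no output)
```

View pics/w3c.png

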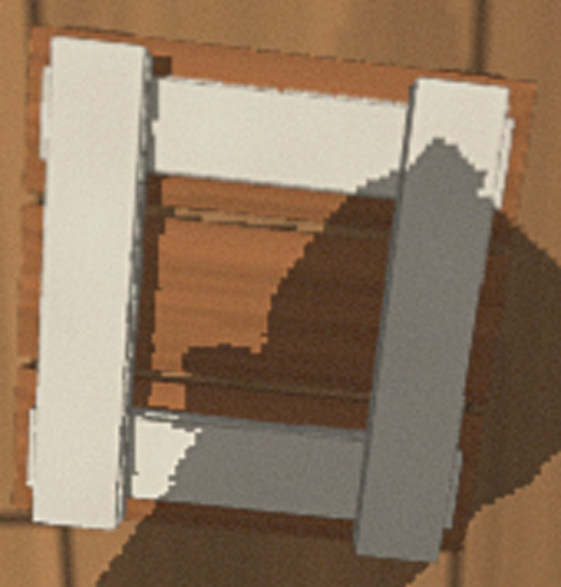

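Run:
```python
import cv2,numpy as np
im=cv2.imread('pics/w3.png')
t=[]
for (x,y) in [(240,72),(350,82),(235,210),(332,220)]:
    c=cv2.resize(im[y:y+25,x:x+45],None,fx=8,fy=8,interpolation=cv2.INTER_CUBIC);t.append(cv2.copyMakeBorder(c,2,2,2,2,0))
cv2.imwrite('pics/w3e.png',np.vstack([np.hstack(t[:2]),np.hstack(t[2:])]))
```

```text
(no output)
```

View pics/w3e.png

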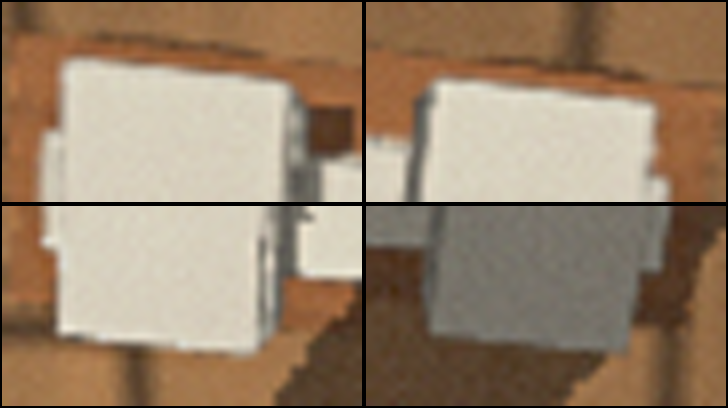

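Run:
```python
from st import *
p=np.array([(386.1,94.6),(364.75,238),(340,235.75),(358.9,91.75),(276,82.4),(267.25,228.25),(242,225.9),(247.75,79.25)])-.45
q=fit('w3',p,.16,.058,(.478,.354))
from station import r
t=r.get_calibration('top');im=cv2.imread('pics/a_top.png')
big=cv2.resize(im[190:350,190:510],None,fx=2.5,fy=2.5,interpolation=cv2.INTER_CUBIC)
for (x,y,a,L,o) in [(*q,.16,.058),(.5215,-.3268,np.radians(2.2),.11,.034)]:
    for s in (1,-1):
        P=[[x+np.cos(a)*u-np.sin(a)*v,y+np.sin(a)*u+np.cos(a)*v,.064] for u,v in [(s*o+.015,L/2),(s*o+.015,-L/2),(s*o-.015,-L/2),(s*o-.015,L/2)]]
        cv2.polylines(big,[((proj(t,P)-[190,190]+.5)*2.5-.5).round().astype(int)],True,(0,0,255),1)
cv2.imwrite('pics/ov.png',big)
```

```text
pose [480.70117806 354.16386932] -5.903178319187644
[[ 0.5  0.3]
 [ 0.1 -0.7]
 [-0.2 -0.4]
 [-0.6  0.8]
 [ 0.4  0.6]
 [ 0.  -0.7]
 [-0.2 -0.5]
 [-0.1  0.5]]
strip mid [538.4 348.2] len 0.1589631458567176 0.15891820846680424 w 0.028847219595558526 0.02960155850093835
strip mid [423.  360.1] len 0.1586640268188626 0.15897381922445414 w 0.029459403145111775 0.02974515441724556
```

View pics/ov.png

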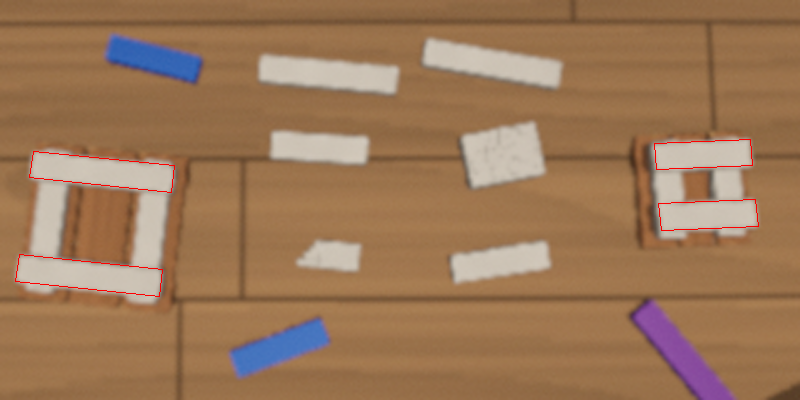

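>>> move_arm([
  [[6.0,16.75,18.0,-21.6,0,5.5,0],[6.0,16.75,18.0,-21.6,0,5.5,0],[6.0,16.75,18.0,-21.6,0,5.5,0],[6.0,16.75,18.0,-21.6,0,5.5,0],[6.0,16.75,18.0,-21.6,0,5.5,0],[6.0,16.75,18.0,-21.6,0,5.5,0],[6.0,16.75,18.0,-21.6,0,5.5,0],[6.0,16.75,20.0,-21.6,0,5.5,0],[6.0,16.75,23.0,-21.6,0,5.5,0],[6.0,16.75,23.0,-21.6,0,5.5,0]],
])

```text
clock: 5.38
eef_pos: [0.6561, 0.0962, 0.0687]
tool_rot: [-1.57, 0.075, -0.07]
contact_force: [-0.0, 0.1, 0.8]
opening: 0.0604
```

```bash
python3 go.py 657.5,94.6,3,-5.5;python3 wl.py w4
```

```text
t 5.38 p [656.1  96.2  68.7] phi -5.3 open 60.4 F [-0.   0.1  0.8]
657.5,94.6,3,-5.5 row [0.17, 6.57, -0.14] [0.02, 0.2, -0.17] rows>= 1.1
```

View pics/w4.png

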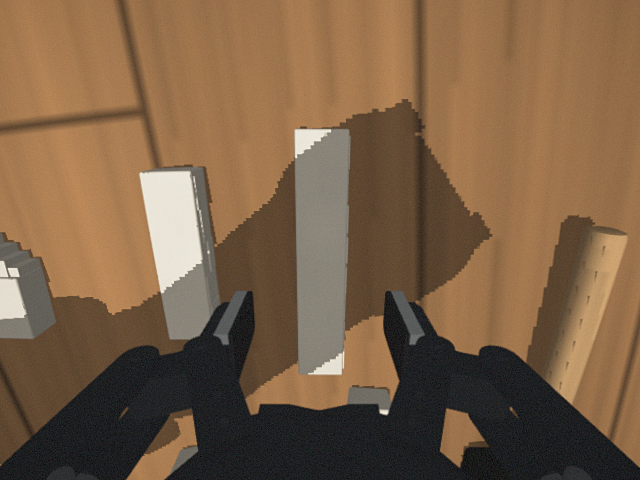

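```bash
cat > c4.py <<'E'
import sys,pickle
from h import *
n=sys.argv[1];z=float(sys.argv[2]);p=np.array(eval(sys.argv[3]),float)
c=pickle.load(open(f'pics/{n}.pkl','rb'))
Q=toplane(c,p,z)[:,:2]*1000
e=Q[0]+Q[1]-Q[2]-Q[3]
print('mid',Q.mean(0).round(1),'yaw',np.degrees(np.arctan2(e[1],e[0])).round(2),'L',np.linalg.norm(e)/2,'W',np.linalg.norm(Q[0]-Q[1]),np.linalg.norm(Q[2]-Q[3]))
E
python3 c4.py w4 .022 "[(295,129),(348,129),(344,374),(299,374)]"
```

```text
mid [658.2  94.6] yaw 84.87 L 159.99579455898424 W 28.669715801974814 30.94296877355137
```

>>> move_arm([
  [[6.0,0.2,3.5,-0.15,0,0.2,-0.1],[6.0,0.2,6.5,-0.15,0,0.2,-0.1],[6.0,0.2,6.5,-0.15,0,0.2,-0.1],[2.5,0.2,6.5,-0.15,0,0.2,-0.1],[2.5,0.2,6.5,-0.15,0,0.2,-0.1],[2.5,0.2,6.5,-0.15,0,0.2,-0.1],[2.5,0.2,6.5,-0.15,0,0.2,-0.1],[2.5,0.2,6.5,-0.15,0,0.2,-0.1],[2.5,0.2,6.5,-0.15,0,0.2,-0.1]],
], force=50)

```text
clock: 6.55
eef_pos: [0.6605, 0.0938, 0.0074]
tool_rot: [-1.569, 0.074, -0.08]
contact_force: [-3.1, 0.3, 9.4]
opening: 0.0286
```

```bash
python3 go.py 657.5,94.6,200,-5.5 486.7,411.9,180,84.1
```

```text
t 6.55 p [660.5  93.8   7.4] phi -5.6 open 28.6 F [-3.1  0.3  9.4]
657.5,94.6,200,-5.5 row [-0.23, -19.26, 0.07] [-0.04, -0.1, 0.23] rows>= 3.1
486.7,411.9,180,84.1 row [-20.34, -17.31, 29.98] [0.14, -89.7, 0.21] rows>= 8.4
```

```bash
cat > go.py <<'E'
import sys,json
from h import *
from station import r
# -a dx,dy,dz,ry : apply last executed row to ledger ; then targets x,y,z,phi
def mat(f):
    f=np.radians(f);return np.array([[np.cos(f),0,-np.sin(f)],[np.sin(f),0,np.cos(f)],[0,-1,0]])
L=json.load(open('led.json'))
args=sys.argv[1:]
if args and args[0]=='-a':
    d=list(map(float,args[1].split(',')));p=np.array(L[:3])+mat(L[3])@np.array(d[:3])*10
    L=[*p,L[3]-d[3]];json.dump(L,open('led.json','w'));args=args[2:]
s=r.read_state();T=R.from_rotvec(s['tool_rot']).as_matrix();p=s['eef_pos']
print('t',round(s['clock'],2),'meas',(p*1000).round(1),'phi',np.degrees(np.arctan2(T[1,0],T[0,0])).round(2),'tilt',(T[2,[0,2]]*57.3).round(2),'open',round(s['opening']*1000,1),'F',s['contact_force'].round(1))
print('led',np.round(L,1))
for a in args:
    x,y,z,f=map(float,a.split(','))
    d=mat(L[3]).T@(np.array([x,y,z])-L[:3])/10
    print(a,'row',d.round(2).tolist(),'ry',round(L[3]-f,2),'rows>=',round(max(np.linalg.norm(d)/6.25,abs(L[3]-f)/10.7),1))
E
echo '[659.4,93.0,5.3,-5.66]'>led.json; python3 go.py 659.4,93,180,-5.66 486.7,411.9,180,84.1
```

```text
t 6.55 meas [660.5  93.8   7.4] phi -5.6 tilt [0.23 0.04] open 28.6 F [-3.1  0.3  9.4]
led [659.4  93.    5.3  -5.7]
659.4,93,180,-5.66 row [0.0, -17.47, 0.0] ry 0.0 rows>= 2.8
486.7,411.9,180,84.1 row [-20.33, -17.47, 30.03] ry -89.76 rows>= 8.4
```

>>> move_arm([
  [[2.5,0,-2,0,0,0,0],[2.5,0,-7,0,0,0,0],[2.5,0,-13,0,0,0,0],[2.5,-3,-17.5,5,0,-10,0],[2.5,-8,-17.5,11,0,-20,0],[2.5,-12,-17.5,17,0,-30,0],[2.5,-16,-17.5,23,0,-40,0],[2.5,-19,-17.5,28,0,-50,0],[2.5,-20.3,-17.5,30,0,-60,0],[2.5,-20.3,-17.5,30,0,-70,0],[2.5,-20.3,-17.5,30,0,-80,0],[2.5,-20.3,-17.5,30,0,-89.8,0]],
])

```text
clock: 8.05
eef_pos: [0.4868, 0.4117, 0.1817]
tool_rot: [-1.255, -1.141, 1.137]
contact_force: [0.3, -0.0, -3.5]
opening: 0.0288
```

>>> move_arm([
  [[2.5,0,0,0,0,0,0],[2.5,0,0,0,0,0,0],[2.5,0,0,0,0,0,0]],
])

```text
clock: 8.43
eef_pos: [0.4867, 0.4117, 0.1804]
tool_rot: [-1.258, -1.134, 1.131]
contact_force: [-0.2, -0.2, -3.1]
opening: 0.0288
```

```bash
python3 go.py -a -20.3,-17.5,30,-89.8 486.7,411.9,80,84.1;python3 wl.py w5
```

```text
t 8.43 meas [486.7 411.7 180.4] phi 84.06 tilt [ 0.   -0.13] open 28.8 F [-0.2 -0.2 -3.1]
led [487.  411.6 180.3  84.1]
486.7,411.9,80,84.1 row [0.03, 10.03, 0.03] ry 0.04 rows>= 1.6
```

View pics/w5.png

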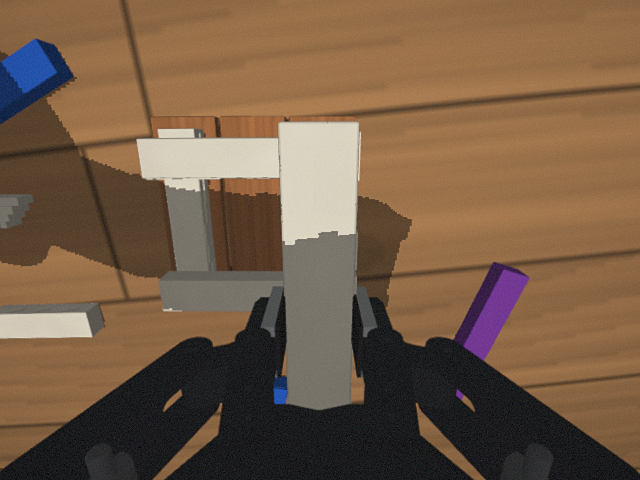

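```bash
python3 crop.py w5 265 385 375 420 7 pics/w5c.png; python3 c4.py w5 .195 "[(280,122),(358.5,122),(352,406),(285,404)]"
```

```text
mid [470.7 413. ] yaw 173.96 L 129.2143123536073 W 28.58419173101219 32.458645878394
```

View pics/w5c.png

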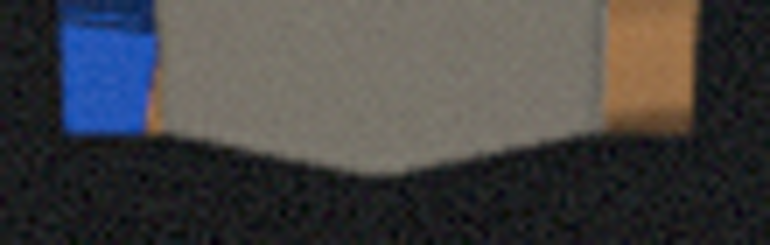

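```bash
cat > fe.py <<'E'
import sys,pickle
from h import *
n=sys.argv[1];z=float(sys.argv[2]);p=np.array(eval(sys.argv[3]),float);yaw=np.radians(float(sys.argv[4]));h=float(sys.argv[5])
c=pickle.load(open(f'pics/{n}.pkl','rb'))
Q=toplane(c,p,z)[:,:2]*1000
print(Q.round(1),'w',np.linalg.norm(Q[0]-Q[1]).round(2),'mid from far end',(Q.mean(0)-h*np.array([np.cos(yaw),np.sin(yaw)])).round(1))
E
for z in .19 .195 .2; do python3 fe.py w5 $z "[(280,122),(358.5,122)]" 174.1 80;done
```

```text
[[404.8 405.1]
 [407.9 434.6]] w 29.69 mid from far end [485.9 411.6]
[[405.  405.6]
 [408.  434. ]] w 28.58 mid from far end [486.1 411.6]
[[405.2 406.1]
 [408.  433.4]] w 27.47 mid from far end [486.2 411.6]
```

```bash
python3 look.py b scene; python3 crop.py b_scene 350 120 520 300 4 pics/bs.png;python3 go.py 487.3,411.9,74,84.1
```

```text
t 8.53 meas [486.6 411.8 180.2] phi 84.12 tilt [ 0.   -0.12] open 28.8 F [-0.5  0.3 -2.6]
led [487.  411.6 180.3  84.1]
487.3,411.9,74,84.1 row [0.04, 10.63, -0.03] ry 0.04 rows>= 1.7
```

View pics/bs.png

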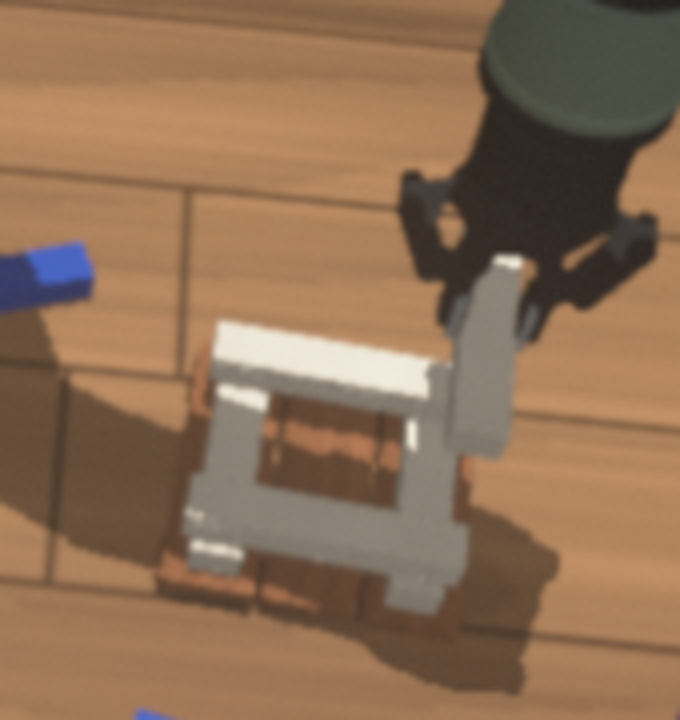

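>>> move_arm([
  [[2.5,0.05,4,0,0,0,0],[2.5,0.05,8,0,0,0,0],[2.5,0.05,9.6,0,0,0,0],[2.5,0.05,9.9,0,0,0,0],[2.5,0.05,10.1,0,0,0,0],[2.5,0.05,10.3,0,0,0,0],[2.5,0.05,10.5,0,0,0,0],[2.5,0.05,10.6,0,0,0,0],[2.5,0.05,10.6,0,0,0,0]],
])

```text
clock: 9.65
eef_pos: [0.4869, 0.4122, 0.074]
tool_rot: [-1.257, -1.135, 1.133]
contact_force: [0.6, -1.1, -2.6]
opening: 0.0287
```

```bash
python3 go.py -a 0.05,10.6,0,0;python3 wl.py w6; python3 look.py c scene; python3 crop.py c_scene 350 160 500 310 4 pics/cs.png
```

```text
t 9.65 meas [486.9 412.2  74. ] phi 84.19 tilt [ 0.  -0.1] open 28.7 F [ 0.6 -1.1 -2.6]
led [487.  412.1  74.3  84.1]
```

View pics/w6.png

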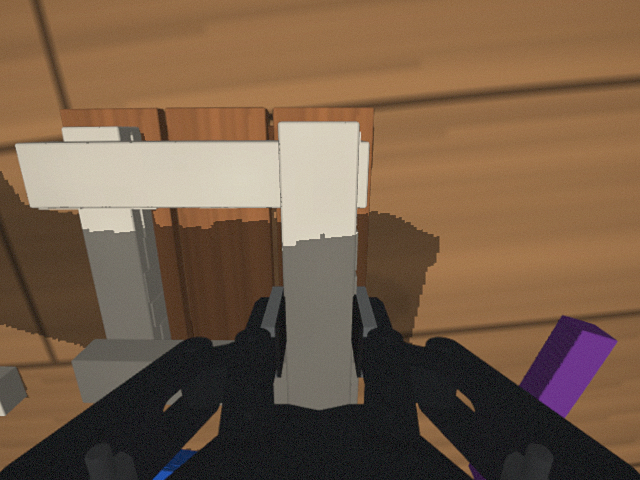

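View pics/cs.png

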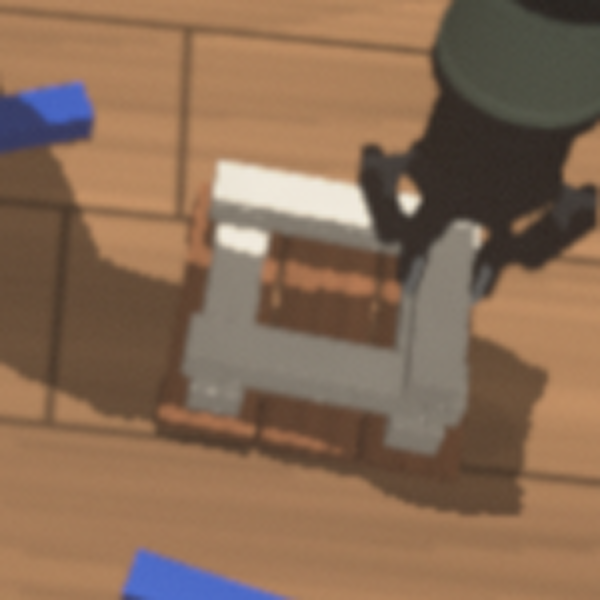

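>>> move_arm([
  [[2.5,0,0.1,0,0,0,0],[2.5,0,0.2,0,0,0,0],[2.5,0,0.25,0,0,0,0],[2.5,0,0.3,0,0,0,0]],
])

```text
clock: 10.25
eef_pos: [0.4869, 0.4122, 0.0715]
tool_rot: [-1.257, -1.136, 1.133]
contact_force: [-3.8, -5.0, 14.5]
opening: 0.0287
```

>>> move_arm([
  [[2.5,0,-0.1,0,0,0,0],[3.4,0,-0.1,0,0,0,0],[4.2,0,-0.1,0,0,0,0],[5.5,0,-0.1,0,0,0,0],[5.5,0,-0.1,0,0,0,0],[6,0,-2,0,0,0,0],[6,0,-5,0,0,0,0],[6,0,-10,0,0,0,0],[6,0,-12,0,0,0,0],[6,0,-12,0,0,0,0],[6,0,-12,0,0,0,0]],
])

```text
clock: 11.62
eef_pos: [0.4865, 0.4118, 0.1903]
tool_rot: [-1.257, -1.135, 1.134]
contact_force: [0.4, 0.2, 0.6]
opening: 0.0601
```

```bash
python3 go.py -a 0,.3,0,0 >/dev/null; python3 go.py -a 0,-12,0,0 490,380,250,84 670.4,-96.9,80,-10.1; python3 wl.py w7; python3 look.py d scene
```

```text
t 11.62 meas [486.5 411.8 190.3] phi 84.19 tilt [-0.05 -0.07] open 60.1 F [0.4 0.2 0.6]
led [487.  412.1 191.3  84.1]
490,380,250,84 row [-3.16, -5.87, -0.62] ry 0.14 rows>= 1.1
670.4,-96.9,80,-10.1 row [-48.76, 11.13, -23.44] ry 94.24 rows>= 8.8
```

View pics/w7.png

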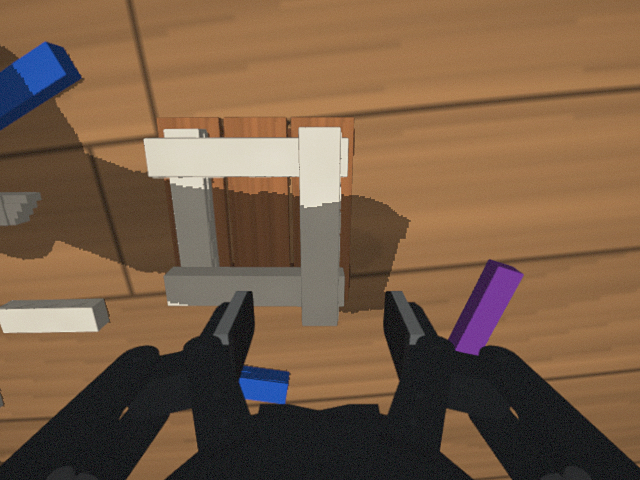

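View pics/d_scene.png

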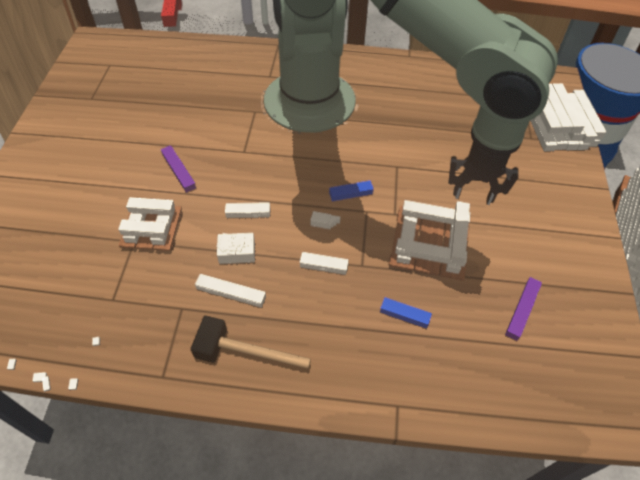

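```bash
python3 crop.py w7 140 110 360 335 2.6 pics/w7c.png; python3 c4.py w7 .086 "[(299,128),(341,127.5),(338,325.5),(302,325.5)]"
```

```text
mid [486.4 412.3] yaw 174.28 L 159.23276508734884 W 29.553314776641535 30.51085301725493
```

View pics/w7c.png

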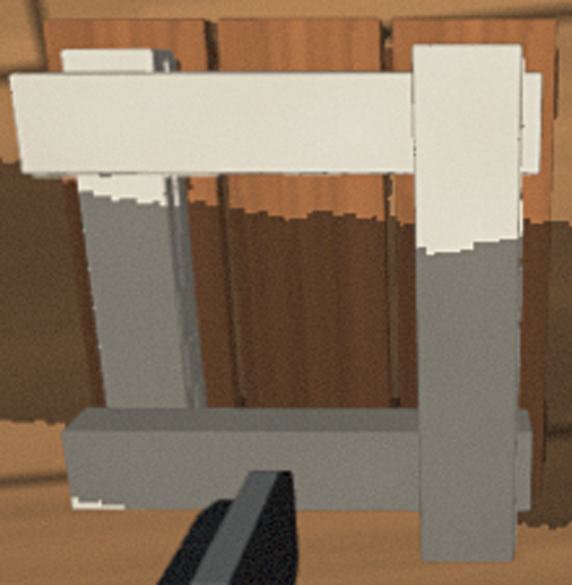

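Run:
```python
from st import *
p=np.array([(531,510),(72,508),(65,430),(530,432),(540,173),(22,173),(12,75),(541,73)])/2.6-.3+[140,110]
fit('w7',p,.16,.058,(.478,.354))
```

```text
pose [480.70713418 354.44115785] -5.91651314980241
[[ 0.2 -0.1]
 [ 0.2  0.4]
 [-0.3 -1.4]
 [-0.1  1.1]
 [ 0.3  0.1]
 [ 0.3  0.2]
 [-0.6 -0.9]
 [-0.1  0.6]]
strip mid [538.4 348.5] len 0.1603978267047417 0.1575419906834122 w 0.02955626408188977 0.029767159854036107
strip mid [423.  360.4] len 0.16008500321094313 0.1583650246248521 w 0.029524765726847563 0.029229705438848987
```

>>> move_arm([
  [[6,-6,0,-3,0,10.5,0],[6,-11,0,-5,0,21,0],[6,-17,0,-8,0,31.5,0],[6,-22,0,-11,0,42,0],[6,-28,0,-14,0,52.5,0],[6,-33,0,-16,0,63,0],[6,-38,0,-18,0,73.5,0],[6,-44,0,-21,0,84,0],[6,-48.75,0,-23.45,0,94.2,0],[6,-48.75,4,-23.45,0,94.2,0],[6,-48.75,9,-23.45,0,94.2,0],[6,-48.75,12,-23.45,0,94.2,0]],
])

```text
clock: 13.22
eef_pos: [0.6694, -0.0964, 0.068]
tool_rot: [-1.566, 0.138, -0.136]
contact_force: [1.3, 0.9, -0.3]
opening: 0.0601
```

>>> move_arm([
  [[6,0,0,0,0,0,0],[6,0,0,0,0,0,0]],
])

```text
clock: 13.48
eef_pos: [0.6714, -0.0963, 0.0724]
tool_rot: [-1.566, 0.135, -0.139]
contact_force: [-0.5, -0.8, 0.9]
opening: 0.0601
```

```bash
python3 go.py -a -48.75,12,-23.45,94.2 670.4,-96.9,7,-10.1; python3 wl.py w8
```

```text
t 13.47 meas [671.4 -96.3  72.4] phi -10.0 tilt [0.15 0.02] open 60.1 F [-0.5 -0.8  0.9]
led [670.5 -96.8  71.3 -10.1]
670.4,-96.9,7,-10.1 row [-0.01, 6.43, -0.01] ry 0.04 rows>= 1.0
```

View pics/w8.png

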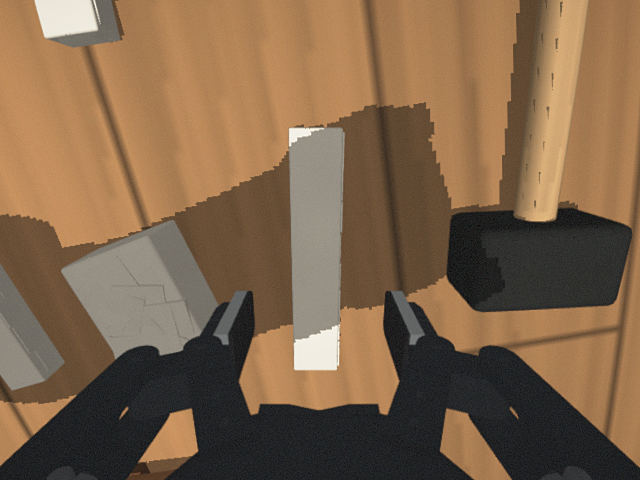

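```bash
python3 c4.py w8 .022 "[(289,128),(343.5,128),(339,370),(294,370)]"; python3 go.py 669.8,-96,7,-10.1
```

```text
mid [670.6 -97.1] yaw 79.95 L 160.08572040328198 W 30.022472096334155 31.366752499262425
t 13.53 meas [671.6 -96.5  72.8] phi -10.01 tilt [0.19 0.02] open 59.9 F [-0.3 -0.1  0.5]
led [670.5 -96.8  71.3 -10.1]
669.8,-96,7,-10.1 row [-0.09, 6.43, 0.07] ry 0.04 rows>= 1.0
```

>>> move_arm([
  [[6,-0.1,3.5,-0.07,0,0,-0.15],[6,-0.1,6.5,-0.07,0,0,-0.15],[6,-0.1,6.5,-0.07,0,0,-0.15],[2.5,-0.1,6.5,-0.07,0,0,-0.15],[2.5,-0.1,6.5,-0.07,0,0,-0.15],[2.5,-0.1,6.5,-0.07,0,0,-0.15],[2.5,-0.1,6.5,-0.07,0,0,-0.15],[2.5,-0.1,6.5,-0.07,0,0,-0.15]],
])

```text
clock: 14.52
eef_pos: [0.6709, -0.0971, 0.0085]
tool_rot: [-1.567, 0.132, -0.143]
contact_force: [-2.3, -0.3, 10.0]
opening: 0.0291
```

```bash
python3 go.py -a -.1,6.5,-.07,0 474.7,296.7,190,84.1
```

```text
t 14.53 meas [670.9 -97.1   8.5] phi -10.02 tilt [0.4  0.01] open 29.1 F [-2.3 -0.3 10. ]
led [669.4 -97.4   6.3 -10.1]
474.7,296.7,190,84.1 row [-26.06, -18.37, 35.4] ry -94.16 rows>= 8.8
```

>>> move_arm([
  [[2.5,0,-2,0,0,0,0],[2.5,0,-7,0,0,0,0],[2.5,0,-13,0,0,0,0],[2.5,-3,-18.4,4,0,-10.5,0],[2.5,-7,-18.4,9,0,-21,0],[2.5,-11,-18.4,14,0,-31.5,0],[2.5,-15,-18.4,19,0,-42,0],[2.5,-19,-18.4,24,0,-52.5,0],[2.5,-22,-18.4,29,0,-63,0],[2.5,-25,-18.4,34,0,-73.5,0],[2.5,-26.05,-18.4,35.4,0,-84,0],[2.5,-26.05,-18.4,35.4,0,-94.15,0]],
])

```text
clock: 16.02
eef_pos: [0.4729, 0.2991, 0.1911]
tool_rot: [-1.256, -1.145, 1.138]
contact_force: [1.5, -0.9, -4.4]
opening: 0.0285
```

>>> move_arm([
  [[2.5,0,0,0,0,0,0],[2.5,0,0,0,0,0,0],[2.5,0,0,0,0,0,0]],
])

```text
clock: 16.4
eef_pos: [0.4743, 0.2966, 0.1896]
tool_rot: [-1.261, -1.135, 1.129]
contact_force: [-1.1, 0.5, -2.8]
opening: 0.029
```

```bash
python3 go.py -a -26.05,-18.4,35.4,-94.15 474.7,296.6,76,84.1;python3 wl.py w9
```

```text
t 16.4 meas [474.3 296.6 189.6] phi 83.97 tilt [-0.02 -0.28] open 29.0 F [-1.1  0.5 -2.8]
led [474.8 296.7 190.3  84.1]
474.7,296.6,76,84.1 row [-0.01, 11.43, 0.01] ry -0.01 rows>= 1.8
```

View pics/w9.png

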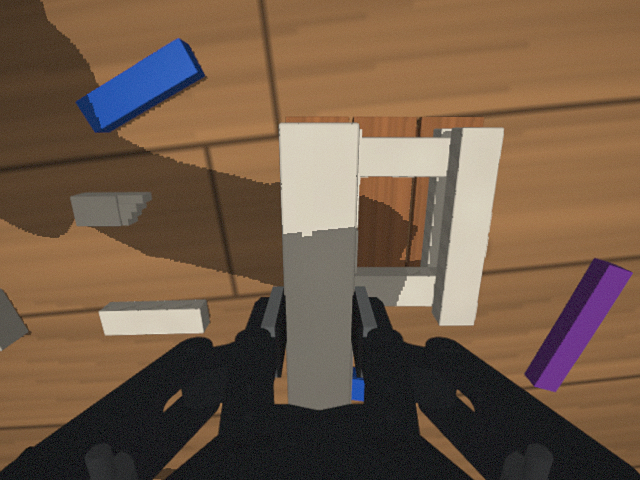

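```bash
python3 fe.py w9 .201 "[(280,124),(358,123.5)]" 174.1 80
```

```text
[[393.2 290.2]
 [396.  319.2]] w 29.11 mid from far end [474.2 296.4]
```

>>> move_arm([
  [[2.5,0,4,-0.05,0,0,0.2],[2.5,0,8,-0.05,0,0,0.2],[2.5,0,10.4,-0.05,0,0,0.2],[2.5,0,10.8,-0.05,0,0,0.2],[2.5,0,11.1,-0.05,0,0,0.2],[2.5,0,11.3,-0.05,0,0,0.2],[2.5,0,11.5,-0.05,0,0,0.2],[2.5,0,11.6,-0.05,0,0,0.2],[2.5,0,11.7,-0.05,0,0,0.2]],
])

```text
clock: 17.58
eef_pos: [0.4752, 0.2969, 0.0725]
tool_rot: [-1.262, -1.135, 1.134]
contact_force: [-3.7, -4.7, 19.0]
opening: 0.0292
```

>>> move_arm([
  [[2.5,0,-0.1,0,0,0,0],[3.4,0,-0.1,0,0,0,0],[4.2,0,-0.1,0,0,0,0],[5.5,0,-0.1,0,0,0,0],[5.5,0,-0.1,0,0,0,0],[6,0,-2,0,0,0,0],[6,0,-5,0,0,0,0],[6,0,-10,0,0,0,0],[6,0,-12,0,0,0,0],[6,0,-12,0,0,0,0],[6,0,-12,0,0,0,0]],
])

```text
clock: 18.95
eef_pos: [0.4743, 0.2969, 0.1917]
tool_rot: [-1.262, -1.134, 1.135]
contact_force: [0.2, 0.7, -0.7]
opening: 0.0601
```

```bash
python3 go.py -a 0,11.7,-.05,0 >/dev/null; python3 go.py -a 0,-12,0,0 571.5,105.5,190,-3.3; python3 wl.py w10;python3 crop.py w10 240 100 540 345 2.6 pics/w10c.png
```

```text
t 18.95 meas [474.3 296.9 191.7] phi 84.13 tilt [-0.25 -0.21] open 60.1 F [ 0.2  0.7 -0.7]
led [475.3 296.7 193.3  84.1]
571.5,105.5,190,-3.3 row [-18.02, 0.33, -11.54] ry 87.39 rows>= 8.2
```

View pics/w10c.png

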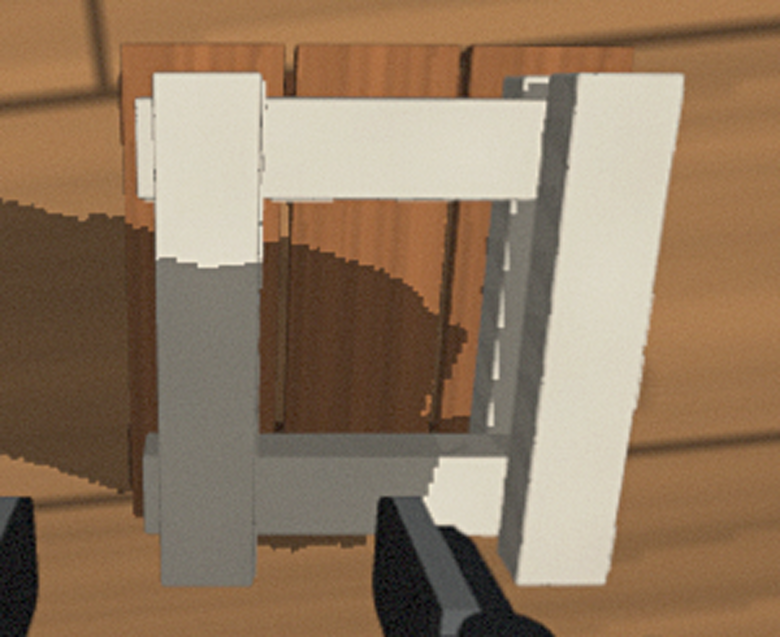

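```bash
for p in "[(153,73),(261,73),(255,585),(161,584)]" "[(577,74),(684,74),(607,584),(517,584)]"; do python3 c4.py w10 .086 "np.array($p)/2.6-.3+[240,100]";done
```

```text
mid [474.4 296.6] yaw 174.31 L 159.22464487194878 W 29.36232330648171 30.799072409667218
mid [486. 412.] yaw 174.54 L 159.39257633287068 W 29.56154094487344 29.846666578905346
```

>>> move_arm([
  [[6,-3,0,-2,0,10.5,0],[6,-7,0,-4,0,21,0],[6,-10,0,-6,0,31.5,0],[6,-13,0,-8,0,42,0],[6,-16,0,-10,0,52.5,0],[6,-18,0,-11.55,0,63,0],[6,-18,0,-11.55,0,73.5,0],[6,-18,2,-11.55,0,84,0],[5,-18,5,-11.55,0,87.4,0],[5,-18,9,-11.55,0,87.4,0],[5,-18,12,-11.55,0,87.4,0],[5,-18,12,-11.55,0,87.4,0]],
])

```text
clock: 20.5
eef_pos: [0.5698, 0.1059, 0.071]
tool_rot: [-1.575, 0.045, -0.044]
contact_force: [0.3, -0.5, 0.7]
opening: 0.0499
```

>>> move_arm([
  [[5,0,0,0,0,0,0],[5,0,0,0,0,0,0]],
])

```text
clock: 20.75
eef_pos: [0.5722, 0.1061, 0.0746]
tool_rot: [-1.574, 0.04, -0.049]
contact_force: [0.1, 0.4, 0.4]
opening: 0.0502
```

```bash
python3 go.py -a -18,12,-11.55,87.4 571.5,105.5,7,-3.3; python3 wl.py w11
```

```text
t 20.75 meas [572.2 106.1  74.6] phi -3.26 tilt [ 0.33 -0.2 ] open 50.2 F [0.1 0.4 0.4]
led [571.6 105.7  73.3  -3.3]
571.5,105.5,7,-3.3 row [-0.01, 6.63, -0.02] ry -0.01 rows>= 1.1
```

View pics/w11.png

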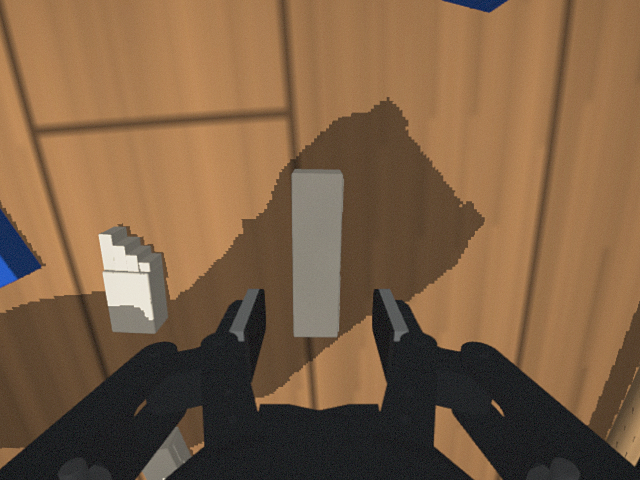

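Run:
```python
import cv2,numpy as np
im=cv2.imread('pics/w11.png')
t=[cv2.convertScaleAbs(cv2.resize(im[y:y+25,285:355],None,fx=8,fy=8,interpolation=cv2.INTER_CUBIC),alpha=1.5) for y in (162,322)]
cv2.imwrite('pics/w11c.png',np.vstack(t))
```

```text
(no output)
```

View pics/w11c.png

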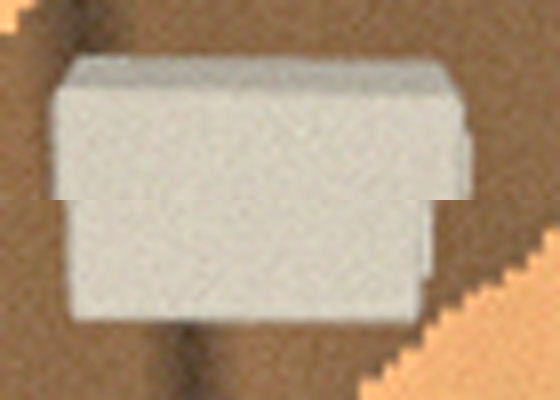

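```bash
python3 c4.py w11 .022 "[(291.4,172.6),(342.3,173.1),(337.1,336.6),(293.6,336.6)]"
```

```text
mid [571.4 105.4] yaw 86.12 L 109.9138127460268 W 29.413551251765828 29.556994528112156
```

>>> move_arm([
  [[5,-0.1,3.5,-0.07,0.2,0.3,0.3],[5,-0.1,6.6,-0.07,0.2,0.3,0.3],[5,-0.1,6.6,-0.07,0.2,0.3,0.3],[2.5,-0.1,6.6,-0.07,0.2,0.3,0.3],[2.5,-0.1,6.6,-0.07,0.2,0.3,0.3],[2.5,-0.1,6.6,-0.07,0.2,0.3,0.3],[2.5,-0.1,6.6,-0.07,0.2,0.3,0.3]],
])

```text
clock: 21.68
eef_pos: [0.5716, 0.1053, 0.0091]
tool_rot: [-1.57, 0.048, -0.05]
contact_force: [-1.6, -0.6, 9.5]
opening: 0.0287
```

```bash
python3 go.py -a -.1,6.6,-.07,.3 522.8,-360.8,190,-87.8
```

```text
t 21.68 meas [571.6 105.3   9.1] phi -3.56 tilt [0.06 0.01] open 28.7 F [-1.6 -0.6  9.5]
led [570.6 105.1   7.3  -3.6]
522.8,-360.8,190,-87.8 row [-1.83, -18.27, -46.8] ry 84.19 rows>= 8.0
```

>>> move_arm([
  [[2.5,0,-2,0,0,0,0],[2.5,0,-7,0,0,0,0],[2.5,0,-13,-2,0,5,0],[2.5,-0.2,-18.3,-7,0,14,0],[2.5,-0.4,-18.3,-13,0,24,0],[2.5,-0.6,-18.3,-19,0,34,0],[2.5,-0.8,-18.3,-25,0,44,0],[2.5,-1,-18.3,-31,0,54,0],[2.5,-1.3,-18.3,-37,0,64,0],[2.5,-1.6,-18.3,-43,0,74,0],[2.5,-1.85,-18.3,-46.8,0,84.2,0],[2.5,-1.85,-18.3,-46.8,0,84.2,0]],
])

```text
clock: 23.18
eef_pos: [0.5222, -0.3638, 0.1921]
tool_rot: [-1.226, 1.185, -1.186]
contact_force: [-0.2, 1.2, -1.4]
opening: 0.0286
```

>>> move_arm([
  [[2.5,0,0,0,0,0,0],[2.5,0,0,0,0,0,0],[2.5,0,0,0,0,0,0]],
])

```text
clock: 23.55
eef_pos: [0.5238, -0.36, 0.1909]
tool_rot: [-1.229, 1.18, -1.179]
contact_force: [-0.1, -0.1, -1.0]
opening: 0.0289
```

```bash
python3 go.py -a -1.85,-18.3,-46.8,84.2 522.8,-360.8,76,-87.8;python3 wl.py w12
```

```text
t 23.55 meas [ 523.8 -360.   190.9] phi -87.67 tilt [ 0.   -0.04] open 28.9 F [-0.1 -0.1 -1. ]
led [ 522.6 -360.8  190.3  -87.8]
522.8,-360.8,76,-87.8 row [-0.0, 11.43, 0.02] ry -0.01 rows>= 1.8
```

View pics/w12.png

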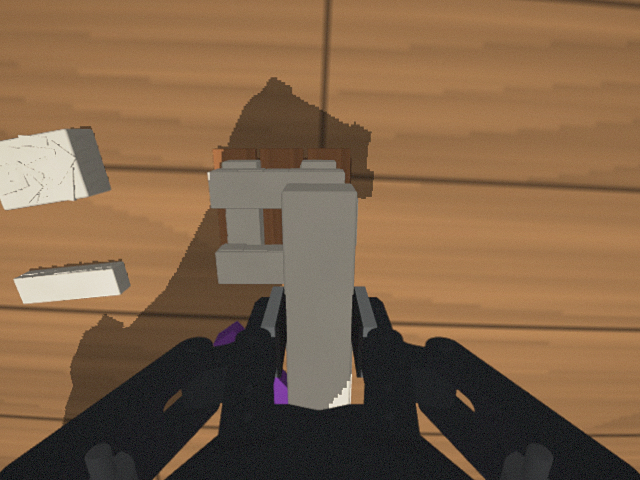

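```bash
python3 crop.py w12 270 175 370 205 7 pics/w12c.png; for z in .198 .204;do python3 fe.py w12 $z "[(282,192),(356.5,192)]" 2.2 55;done
```

```text
[[ 577.7 -343.5]
 [ 579.  -373.9]] w 30.49 mid from far end [ 523.4 -360.8]
[[ 578.8 -344.1]
 [ 580.  -373.2]] w 29.15 mid from far end [ 524.4 -360.8]
```

View pics/w12c.png

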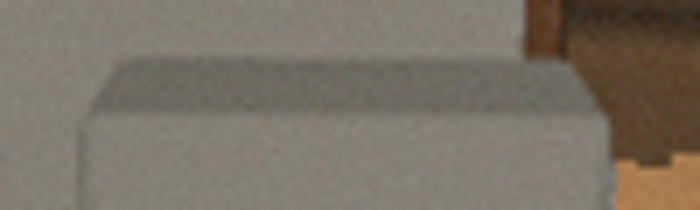

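>>> move_arm([
  [[2.5,0.03,4,-0.12,0,0.1,0],[2.5,0.03,8,-0.12,0,0.1,0],[2.5,0.03,10.4,-0.12,0,0.1,0],[2.5,0.03,10.9,-0.12,0,0.1,0],[2.5,0.03,11.2,-0.12,0,0.1,0],[2.5,0.03,11.4,-0.12,0,0.1,0],[2.5,0.03,11.55,-0.12,0,0.1,0],[2.5,0.03,11.7,-0.12,0,0.1,0],[2.5,0.03,11.75,-0.12,0,0.1,0]],
])

```text
clock: 24.72
eef_pos: [0.5222, -0.3612, 0.0732]
tool_rot: [-1.228, 1.182, -1.181]
contact_force: [-1.2, -0.3, 1.1]
opening: 0.0284
```

Near contact; one small step more.

>>> move_arm([
  [[2.5,0,0.05,0,0,0,0],[2.5,0,0.1,0,0,0,0],[2.5,0,0.1,0,0,0,0]],
])

```text
clock: 25.1
eef_pos: [0.5222, -0.3612, 0.0731]
tool_rot: [-1.228, 1.182, -1.182]
contact_force: [-5.2, 2.8, 15.3]
opening: 0.0291
```

>>> move_arm([
  [[2.5,0,-0.1,0,0,0,0],[3.4,0,-0.1,0,0,0,0],[4.0,0,-0.1,0,0,0,0],[5,0,-0.1,0,0,0,0],[5,0,-0.1,0,0,0,0],[5,0,-2,0,0,0,0],[5,0,-5,0,0,0,0],[5,0,-10,0,0,0,0],[5,0,-12,0,0,0,0],[5,0,-12,0,0,0,0],[5,0,-12,0,0,0,0]],
])

```text
clock: 26.48
eef_pos: [0.522, -0.361, 0.192]
tool_rot: [-1.228, 1.183, -1.181]
contact_force: [0.2, -0.2, -0.2]
opening: 0.0498
```

```bash
python3 go.py -a .03,11.75,-.12,.1 >/dev/null; python3 go.py -a 0,.1,0,0 >/dev/null; python3 go.py -a 0,-12,0,0 439.3,-101.3,190,8.2; python3 wl.py w13;python3 crop.py w13 200 130 380 310 3.3 pics/w13c.png
```

```text
t 26.48 meas [ 522. -361.  192.] phi -87.86 tilt [ 0.   -0.08] open 49.8 F [ 0.2 -0.2 -0.2]
led [ 521.5 -361.2  191.8  -87.9]
439.3,-101.3,190,8.2 row [-26.27, 0.18, -7.26] ry -96.11 rows>= 9.0
```

View pics/w13c.png

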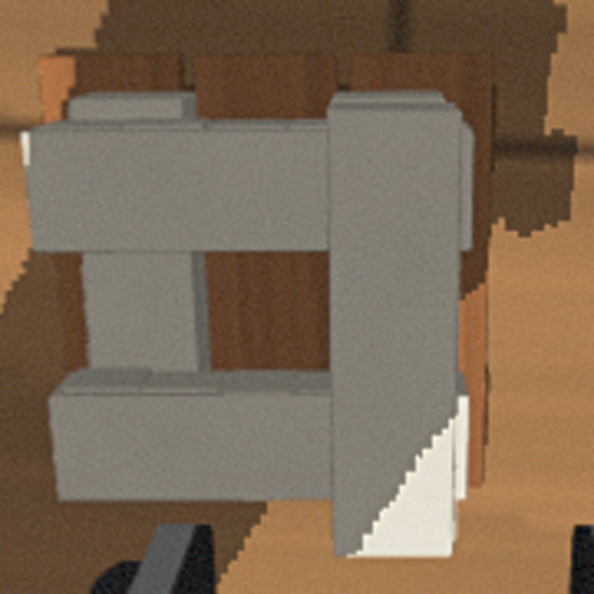

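```bash
python3 c4.py w13 .086 "np.array([(330,108),(461,108),(453,557),(334,556)])/3.3-.35+[200,130]"
python3 - <<'E'
from st import *
p=np.array([(26,130),(472,126),(471,248),(34,249),(50,397),(467,397),(466,498),(58,499)])/3.3-.35+[200,130]
fit('w13',p,.11,.034,(.52,-.326))
E
```

```text
mid [ 523.7 -362.1] yaw 1.95 L 110.27346681199485 W 28.93978072160792 29.88393586888264
pose [ 521.73445121 -326.72100102] 2.2263156295704976
[[ 0.1  1.2]
 [-0.5 -0.8]
 [-0.5 -0.4]
 [-0.5  0.3]
 [ 0.8  0.6]
 [ 1.  -0.6]
 [-0.3 -0.3]
 [-0.1 -0.1]]
strip mid [ 556.1 -325.5] len 0.10806237992693911 0.10930997049396506 w 0.029396917684690188 0.030005309304983952
strip mid [ 487.4 -328. ] len 0.10877395089703001 0.10973123212542081 w 0.02914293589974944 0.028772986205758952
```

>>> move_arm([
  [[5,-3,0,-1,0,-10.6,0],[5,-6,0,-2,0,-21.2,0],[5,-10,0,-3,0,-31.8,0],[5,-14,0,-4,0,-42.4,0],[5,-18,0,-5,0,-53,0],[5,-22,0,-6,0,-63.6,0],[5,-26.25,0,-7.25,0,-74.2,0],[5,-26.25,0,-7.25,0,-84.8,0],[5,-26.25,3,-7.25,0,-96.1,0],[5,-26.25,7,-7.25,0,-96.1,0],[5,-26.25,11.8,-7.25,0,-96.1,0],[5,-26.25,11.8,-7.25,0,-96.1,0]],
])

```text
clock: 28.02
eef_pos: [0.4378, -0.1009, 0.0718]
tool_rot: [-1.566, -0.108, 0.119]
contact_force: [-0.3, 0.1, 0.4]
opening: 0.0501
```

>>> move_arm([
  [[5,0,0,0,0,0,0],[5,0,0,0,0,0,0]],
])

```text
clock: 28.28
eef_pos: [0.4407, -0.1018, 0.0757]
tool_rot: [-1.569, -0.114, 0.112]
contact_force: [0.2, 1.4, -0.4]
opening: 0.0503
```

```bash
python3 go.py -a -26.25,11.8,-7.25,-96.1 439.3,-101.3,7,8.2; python3 wl.py w14
```

```text
t 28.27 meas [ 440.7 -101.8   75.7] phi 8.23 tilt [ 0.06 -0.06] open 50.3 F [ 0.2  1.4 -0.4]
led [ 439.4 -101.5   73.8    8.2]
439.3,-101.3,7,8.2 row [-0.01, 6.68, 0.02] ry -0.01 rows>= 1.1
```

View pics/w14.png

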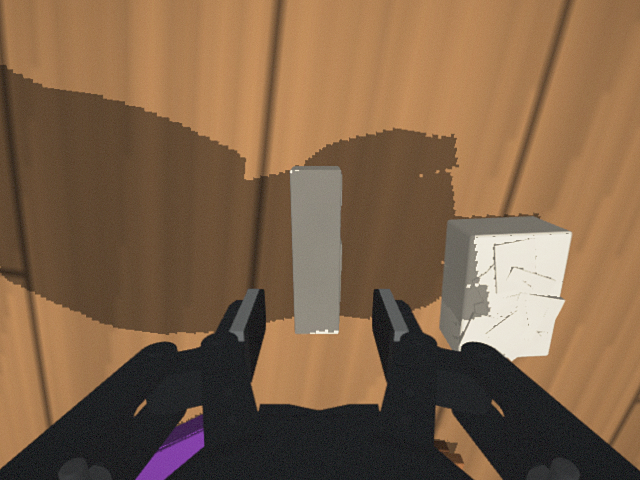

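```bash
python3 c4.py w14 .022 "[(290.7,171.5),(341.5,171),(338.5,333.3),(295.2,333.3)]";  python3 - <<'E'
import cv2,numpy as np
im=cv2.imread('pics/w14.png')
t=[cv2.convertScaleAbs(cv2.resize(im[y:y+25,285:355],None,fx=8,fy=8,interpolation=cv2.INTER_CUBIC),alpha=1.3) for y in (160,318)]
cv2.imwrite('pics/w14c.png',np.vstack(t))
E
```

```text
mid [ 439.8 -101.3] yaw 98.38 L 108.71669125618192 W 29.49629369827166 29.456544413198614
```

View pics/w14c.png

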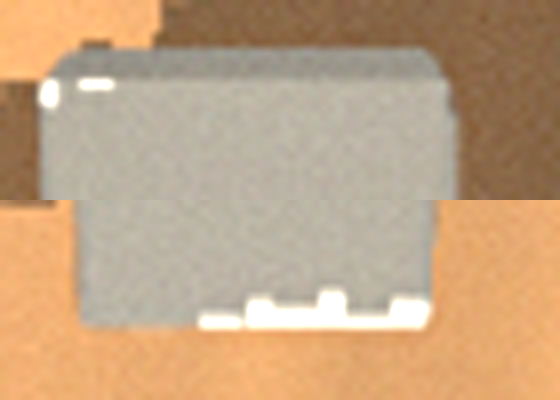

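>>> move_arm([
  [[5,-0.08,3.5,0.1,0,0,0],[5,-0.08,6.7,0.1,0,0,0],[5,-0.08,6.7,0.1,0,0,0],[2.5,-0.08,6.7,0.1,0,0,0],[2.5,-0.08,6.7,0.1,0,0,0],[2.5,-0.08,6.7,0.1,0,0,0],[2.5,-0.08,6.7,0.1,0,0,0]],
])

```text
clock: 29.2
eef_pos: [0.4396, -0.1009, 0.0087]
tool_rot: [-1.569, -0.114, 0.112]
contact_force: [-0.8, 2.1, 7.8]
opening: 0.029
```

```bash
python3 go.py -a -.08,6.7,.1,0 520.2,-292.8,190,-87.8
```

```text
t 29.2 meas [ 439.6 -100.9    8.7] phi 8.23 tilt [ 0.05 -0.05] open 29.0 F [-0.8  2.1  7.8]
led [ 438.5 -100.6    6.8    8.2]
520.2,-292.8,190,-87.8 row [5.35, -18.32, -20.19] ry 95.99 rows>= 9.0
```

>>> move_arm([
  [[2.5,0,-2,0,0,0,0],[2.5,0,-7,0,0,0,0],[2.5,0,-13,0,0,10,0],[2.5,0.5,-18.3,-2,0,20,0],[2.5,1,-18.3,-5,0,30,0],[2.5,2,-18.3,-8,0,40,0],[2.5,3,-18.3,-11,0,50,0],[2.5,4,-18.3,-14,0,60,0],[2.5,5,-18.3,-17,0,70,0],[2.5,5.35,-18.3,-20.2,0,80,0],[2.5,5.35,-18.3,-20.2,0,90,0],[2.5,5.35,-18.3,-20.2,0,96,0]],
])

```text
clock: 30.7
eef_pos: [0.5209, -0.293, 0.1915]
tool_rot: [-1.225, 1.184, -1.184]
contact_force: [-0.4, 0.6, -1.7]
opening: 0.0288
```

>>> move_arm([
  [[2.5,0,0,0,0,0,0],[2.5,0,0,0,0,0,0],[2.5,0,0,0,0,0,0]],
])

```text
clock: 31.08
eef_pos: [0.521, -0.2929, 0.1904]
tool_rot: [-1.229, 1.18, -1.179]
contact_force: [-0.5, -0.2, -1.5]
opening: 0.0289
```

```bash
python3 go.py -a 5.35,-18.3,-20.2,96 520.3,-292.8,76,-87.8;python3 wl.py w15; python3 crop.py w15 200 130 480 350 2.7 pics/w15c.png
```

```text
t 31.07 meas [ 521.  -292.9  190.4] phi -87.67 tilt [ 0.   -0.04] open 28.9 F [-0.5 -0.2 -1.5]
led [ 520.2 -292.9  189.8  -87.8]
520.3,-292.8,76,-87.8 row [-0.01, 11.38, 0.01] ry -0.01 rows>= 1.8
```

View pics/w15c.png

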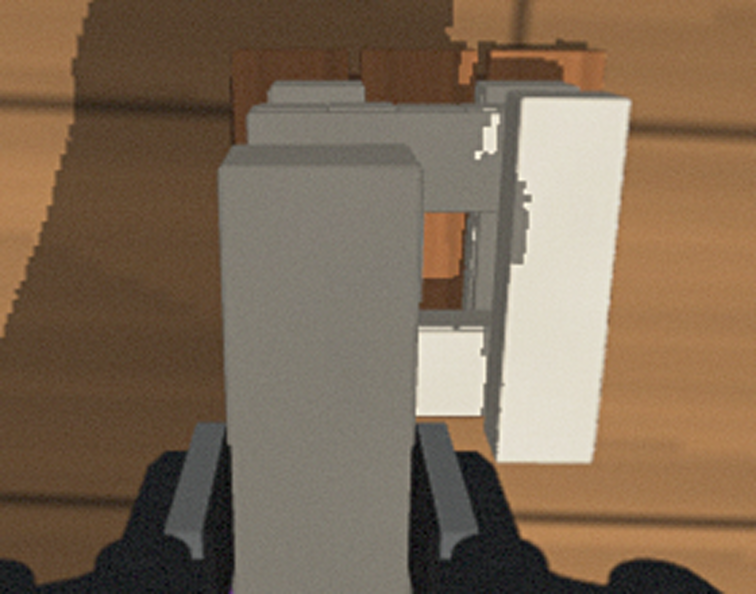

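```bash
python3 c4.py w15 .086 "np.array([(521,97),(630,99),(592,463),(498,461)])/2.7-.3+[200,130]"; for z in .201 .2035; do python3 fe.py w15 $z "np.array([(220,166),(422,166)])/2.7-.3+[200,130]" 2.2 55;done
```

```text
mid [ 523.5 -362.3] yaw 2.32 L 109.54630408483894 W 29.598636691838255 28.986739718356368
[[ 575.8 -276.4]
 [ 577.  -306.2]] w 29.81 mid from far end [ 521.5 -293.4]
[[ 576.3 -276.7]
 [ 577.5 -305.9]] w 29.25 mid from far end [ 521.9 -293.4]
```

>>> move_arm([
  [[2.5,-0.08,4,-0.12,0,0.1,0],[2.5,-0.08,8,-0.12,0,0.1,0],[2.5,-0.08,10.4,-0.12,0,0.1,0],[2.5,-0.08,10.9,-0.12,0,0.1,0],[2.5,-0.08,11.2,-0.12,0,0.1,0],[2.5,-0.08,11.4,-0.12,0,0.1,0],[2.5,-0.08,11.55,-0.12,0,0.1,0],[2.5,-0.08,11.7,-0.12,0,0.1,0],[2.5,-0.08,11.75,-0.12,0,0.1,0],[2.5,-0.08,11.8,-0.12,0,0.1,0]],
])

```text
clock: 32.38
eef_pos: [0.5197, -0.2922, 0.0727]
tool_rot: [-1.228, 1.182, -1.182]
contact_force: [-5.0, 1.7, 16.6]
opening: 0.0286
```

>>> move_arm([
  [[2.5,0,-0.1,0,0,0,0],[3.4,0,-0.1,0,0,0,0],[4.0,0,-0.1,0,0,0,0],[4.6,0,-0.1,0,0,0,0],[4.6,0,-0.1,0,0,0,0],[4.6,0,-2,0,0,0,0],[4.6,0,-5,0,0,0,0],[4.6,0,-10,0,0,0,0],[4.6,0,-14,0,0,0,0],[4.6,0,-16,0,0,0,0],[4.6,0,-16,0,0,0,0],[4.6,0,-16,0,0,0,0]],
])

```text
clock: 33.88
eef_pos: [0.5195, -0.292, 0.232]
tool_rot: [-1.228, 1.182, -1.181]
contact_force: [-0.1, -0.7, 0.0]
opening: 0.0461
```

```bash
python3 go.py -a -.08,11.8,-.12,.1 >/dev/null; python3 go.py -a 0,-16,0,0; python3 wl.py w16;python3 crop.py w16 230 120 430 300 3.6 pics/w16c.png;python3 look.py e top scene
```

```text
t 33.88 meas [ 519.5 -292.   232. ] phi -87.85 tilt [ 0.01 -0.08] open 46.1 F [-0.1 -0.7  0. ]
led [ 519.  -292.2  231.8  -87.9]
```

View pics/w16c.png

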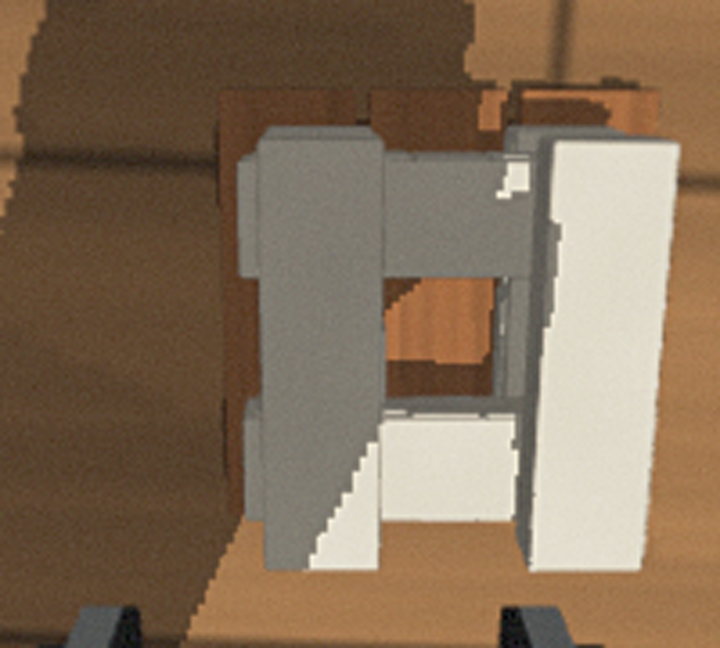

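View pics/e_scene.png

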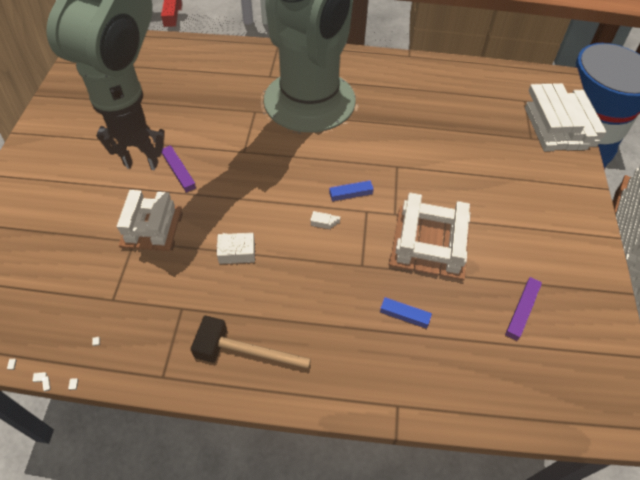

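View pics/e_top.png

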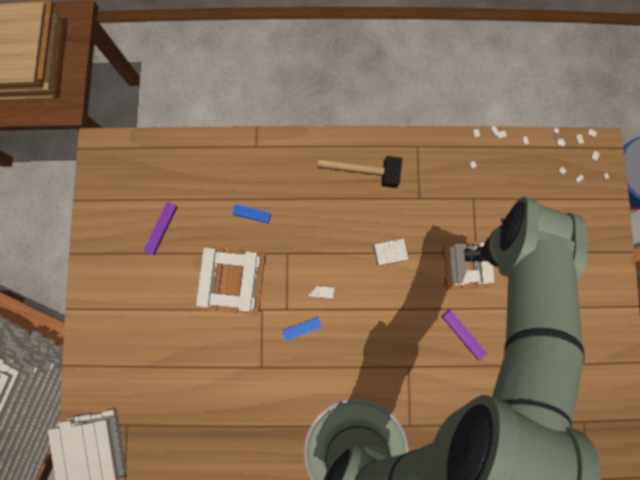

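```bash
for p in "[(259,142),(383,140),(379,570),(265,570)]" "[(552,140),(679,143),(642,571),(529,569)]"; do python3 c4.py w16 .086 "np.array($p)/3.6-.35+[230,120]";done
python3 - <<'E'
from h import *
import pickle
c=pickle.load(open('pics/w16.pkl','rb'))
# left-visible ends of old top strips at z .064: +x strip left end and -x strip left end
P=np.array([(239,157),(239,276),(245,412),(246,519)])/3.6-.35+[230,120]
print(toplane(c,P,.064)*1000)
a=np.radians(2.2)
for u,v in [(49,55),(19,55),(-19,55),(-49,55)]: print(521.6+u*np.cos(a)-v*np.sin(a),-326.75+u*np.sin(a)+v*np.cos(a))
E
```

```text
mid [ 521.  -293.1] yaw 2.31 L 109.59208805444075 W 29.055151580102184 29.822081734418074
mid [ 523.6 -362.1] yaw 2.26 L 109.67870439085219 W 29.977621476814313 29.75403025289417
[[ 569.36240404 -270.37524425   64.        ]
 [ 538.92978469 -270.92056297   64.        ]
 [ 501.95674963 -273.18539828   64.        ]
 [ 470.92519593 -274.04076407   64.        ]]
568.4525534043069 -269.9095369521273
538.4746659119883 -271.06117122475297
500.5026750883846 -272.5199079700787
470.52478759606595 -273.67154224270433
```

```bash
python3 -c "
from station import r
r.close_job();print('done')"
```

```text
the job is handed in; nothing more can be done
done
```

I laid all four strips: the two long ones on the long stack first, then the two short ones on the short stack. Each was lowered until light contact (about 15–19 N at the wrist) before I opened the fingers. The job was handed in at about 34 s with the gripper clear of everything.

**Long pair:** the wrist camera put both strips within about 0.7 mm of target. Their yaw was within about 0.5° of the stack's.

**Short pair:** both ends came out within about 0.7 mm of flush. Sideways, one strip sat about 0.3 mm off its line and the other about 1.3 mm off. The arm's own pose reading for that second strip said about 0.4 mm, so the two checks disagree slightly. I left it as it was.

**Bystanders:** the final top and scene pictures show the stub, block, mallet and the blue and purple look-alikes where they started. I checked these by eye and did not measure them.

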